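# Load a solar-cell coupon on the inspection slide and hold it at the click

## Task

With the spatula, lift the solar-cell coupon from its rack and lay it centred on the two ledges of the inspection slide's carriage, which waits at its loading end, clear of the microscope; keep the fingers off the coupon. Lay the spatula flat on the bench again, take the carriage's knob and slide the carriage towards the microscope until you feel the ball click into its notch, without running on past it. Finish there, still gripping the knob with the carriage resting in the notch, and leave the other things on the bench alone.

Things in the scene. Friction and masses are not known exactly. Their poses are not given: they have to be found in the camera images.
- coupon: Solar-cell coupon, a stiff grey plate 70 mm (its x) by 80 mm (its y) by 4 mm thick with two dark cells on top, about 60 g. Starts lying on the rack's two ledges. Origin: centre of its underside; z up.
- rack: Fixed aluminium rack, base 96 (x) by 104 (y) by 4 mm. Two ledges along x, 16 mm wide, tops 18 mm above the bench, carry the coupon; the channel between them is 64 mm wide, 14 mm deep, open at front and back, so a blade goes in under the coupon. Stop pegs 10 mm high on the ledges just behind the coupon. Origin: centre of its underside; x along the channel away from the robot's side; z up.
- spatula: Loose spatula, 100 g. Steel blade 100 mm long (x -50 to +50), 44 wide, 2 thick; behind it a neck slopes up to a level black handle 16 mm wide and high, x -64 to -150, its middle 36 mm above the blade's underside. Lies stably on its blade; centre of mass 28 mm behind the blade centre. Origin: centre of the blade's underside; x along the blade to its tip; z up.
- handle (a point): Point in the middle of the spatula's handle where it is gripped: 85 mm behind the blade centre and 36 mm above the blade's underside; axes as the spatula's.
- stage: Carriage of the inspection slide. Two black ledges along x, 70 mm long, 16 wide; between them a channel 64 mm wide, 14 deep, open at front and back. Origin: middle of the seat, level with the ledge tops, 58 mm above the bench (the coupon's origin belongs here); x along the channel away from the robot's side, y along the rails towards the microscope. Starts at its loading end; slides 200 mm in all.
- knob (a point): Middle of the grip of the carriage's upright black knob: 22 mm diameter, free grip from 18 mm below to 16 mm above this point; it stands on a rod, 132 mm from the seat's middle on the side away from the microscope, 70 mm above the bench. The rod (8 mm thick, along y) has its top 26 mm below this point. Axes as the carriage's.
- microscope: White video microscope on a column 84 mm behind its axis, clamped at a different place along it each time, with the notched strip. Origin: the point on its vertical optical axis at ledge height; with the ball in the notch the carriage's origin lies here. Axes as the carriage's. The ring lamp at the foot of its tube, 62 mm across, hangs 86 mm above this point.
- tape_roll: Roll of aluminium tape, 86 mm across, 25 mm high, lying flat; not to be moved. Origin: centre of its underside.
- solvent_bottle: White bottle, 60 mm across, 150 mm high; not to be moved. Origin: centre of its underside.
- jar: Small brown glass jar, 56 mm across, 60 mm high; not to be moved. Origin: centre of its underside.
- screw_dish: Steel dish, 72 mm across, 20 mm high; not to be moved. Origin: centre of its underside.
- screwdriver: Screwdriver lying flat, 190 mm long, black handle; not to be moved. Origin: below its middle, on the bench.
- wedge: Red plastic pry wedge lying flat, 150 by 34 mm, 15 mm high; not to be moved. Origin: centre of its underside.
- ball (a point): Brass spring plunger at the carriage's rear edge (x +49, y -38 mm from the seat's middle). Its ball rides on a steel strip with one V notch: it drops in from 5 mm either side, then draws the carriage to the notch's middle if the carriage is free. Sliding takes about 1 N, at the notch the ball pulls or resists with up to about 10 N. Axes as the carriage's.
Not all that is in view belongs to the job. Leave any purple look-alike of the spatula alone.

How it is judged:
By the outcome, as a careful person would: the job done as asked, in the order asked, and still so for the second after the job is handed in, while the arm keeps its last pose, push and grip.
It also fails if it takes over 72 s, if anything falls off the work surface, if the arm or the gripper's body presses on something with over 40 N, if the wrist force passes 120 N, or if a joint passes its speed limit or range.

## Robot

A 6-joint arm with a two-finger parallel gripper is mounted at the origin on the work surface. World frame = base frame: x ahead of the robot, y to its left, z up, the work surface at z = 0. Lengths are in mm, angles in rad, forces in N, time in s.
With the tool pointing down it reaches from about 250 to 775 mm from the base axis. Payload 8.9 kg.
Tool frame: the origin (TCP) lies between the finger pads; the fingertips stand 19 mm ahead of it and the grasp point (between the pads) is the TCP; z points along the fingers, y is the direction in which the jaws open and shut (so a half turn about z gives the same grasp; the last joint's range is limited). The gripper opens to 85 mm and grips with 20 to 120 N. Pads are 22 mm wide; open, the fingers measure 114 mm over their backs; the gripper's body (76 mm by 85 mm) begins 54 mm behind the grasp point. The pads swing forward as they close: fully open they stand 13 mm farther back than shut.
Start: joints at [-1.405, 0.291, -0.153, 1.127, 0, 1.431], TCP at [157.555, -500.799, 250.305] pointing down, gripper open.
Joint ranges: [-2.52, 2.52], [-0.91, 1.74], [-1.3, 1.37], [-1.96, 2.02], [-1.52, 1.47], [-3.14, 3.14]. Speed limits (rad/s): [2.22, 2.22, 2.79, 3.14, 3.14, 3.14].

## Interface

Orientations are given as a rotation vector (axis times angle).
In Python, from rig import bot gives the robot as it stands. The module is installed in compiled form; this text tells all that it offers.
- The arm moves only by the tool send_rows, never from a script. Its arguments are lists of equal length, an entry for each row: "hand": the finger opening in cm, from 0 to 8.54; "slide": the shift along the world's x, y, z in cm, a list of three; "rotation": the turn, a rotation vector about the world's x, y, z in rad, a list of three. In form: {"hand": [hand, ...], "slide": [[tx, ty, tz], ...], "rotation": [[wx, wy, wz], ...]}. A call has 1 to 20 rows; each row is the pose to reach, as a shift and turn from the pose commanded when the call began; what a row does not reach only later rows make up. A row lasts 1/10 s, in which the tool goes at most 50 mm and 8.59 degrees, less where a joint would pass 70% of its speed; a pose out of reach is approached as far as the arm can. A call with a gripper value outside its range is refused whole. The fingers move at their own pace and stop on an object; the grip force is fixed at half the most. Time passes only in rows, so rows that repeat a pose let the fingers close. It gives the time, the measured TCP pose, the force and the opening at its end, in the units of the state.
- bot.observe(): the state, without advancing time (a new reading comes with each control period).
- bot.capture(name): name is "side" or "top" or "wrist"; returns a dict with "color" (480x640x3 uint8, blue, green, red), "depth" (480x640 float32, mm along the optical axis (not along the pixel's ray), 0 where there is no reading), "fovy" (degrees; the focal length in pixels is half the picture's height over the tangent of half this angle, whatever the lens; pixels are square), "cx", "cy" (the principal point, pixels), "distortion" ([k1, k2, p1, p2, k3] as OpenCV has them; the pictures are not rectified), "R" (3x3) and "t" (3): a world point X has camera coordinates R X + t; the wrist camera has in their place "hand_eye" (4x4, takes a point from camera to tool coordinates, whose origin is the TCP and whose axes are the flange's). Camera axes: x right, y down, z forward; pixel columns grow to the right and rows downward; lengths in mm; the calibration is good to about 2 mm. A picture is of the moment at which its call begins: read the wrist's pose just before it.
- bot.job_done(): hands the job in, once; it reports no verdict.
The state is a dict: "clock": time; "joint_positions": joint angles; "joint_velocities": joint speeds; "joint_efforts": joint torques, N m; "eef_pos": TCP position; "tcp_rot": TCP orientation; "ft_force": force on the tool from outside, world axes, zero at the start; "torque": the same for the moment, N m; "finger_gap": opening from 0.0 (shut) to 1.0 (fully open).
Only numpy, scipy, OpenCV 4.12 (cv2) and the standard library are available. Lean on these libraries where they do the work, as an engineer would, in place of code of your own. Each camera call takes 0.05 s, during which the arm holds its last target.

## Working session

There is one attempt and no reset: what is moved stays moved. The work goes in short steps, Python scripts to look and compute and a tool call to move; the robot and the scene stay as the last step left them, time stands still between calls to the robot, and variables do not carry over. Pictures are saved under pics/ and viewed, and the job is handed in when it is done.

Besides the shell and the picture viewer there is one more tool, called after ">>>" as name(argument=value, ...) on one line, values as JSON. send_rows: Moves the arm, as the interface text tells. Its arguments: {"type":"object","properties":{"hand":{"type":"array","items":{"type":"number"}},"slide":{"type":"array","items":{"type":"array","items":{"type":"number"}}},"rotation":{"type":"array","items":{"type":"array","items":{"type":"number"}}}},"required":["hand","slide","rotation"]}

```bash
mkdir -p pics
cat > h.py <<'E'
import numpy as np, cv2, pickle
from rig import bot
from scipy.spatial.transform import Rotation as Ro
def grab(name,tag):
    s=bot.observe(); c=bot.capture(name); c['state']=s
    pickle.dump(c,open(f'{tag}.pkl','wb')); cv2.imwrite(f'pics/{tag}.png',c['color']); return c
def load(tag): return pickle.load(open(f'{tag}.pkl','rb'))
def K(c):
    f=240/np.tan(np.radians(c['fovy'])/2); return np.array([[f,0,c['cx']],[0,f,c['cy']],[0,0,1.]])
def cam2w(c):
    if 'R' in c: R=np.array(c['R']);t=np.array(c['t']).ravel(); return R.T,-R.T@t
    H=np.array(c['hand_eye']); s=c['state']; Rt=Ro.from_rotvec(s['tcp_rot']).as_matrix()
    return Rt@H[:3,:3], Rt@H[:3,3]+np.array(s['eef_pos'])
def ray(c,u,v):
    p=cv2.undistortPoints(np.array([[[u,v]]],float),K(c),np.array(c['distortion'],float))[0,0]
    A,b=cam2w(c); return A@np.array([p[0],p[1],1]),b
def atz(c,u,v,z):
    d,b=ray(c,u,v); return b+d*(z-b[2])/d[2]
def atd(c,u,v):
    d,b=ray(c,u,v); return b+d*c['depth'][int(round(v)),int(round(u))]
def proj(c,X):
    A,b=cam2w(c); X=np.atleast_2d(X); P=(X-b)@A
    q,_=cv2.projectPoints(P.reshape(-1,1,3),np.zeros(3),np.zeros(3),K(c),np.array(c['distortion'],float)); return q[:,0]
E
python3 - <<'E'
from h import *
for n in ['side','top','wrist']:
    c=grab(n,n+'0'); print(n,c['fovy'],c['distortion'],cam2w(c)[1])
print(c['state'])
E
```

```text
side 50.77499552769996 [-0.1339062  0.         0.         0.         0.       ] [ 68.35534179 761.89824906 901.86706973]
top 55.54882482909815 [-0.01527168  0.          0.          0.          0.        ] [ 386.23042508   19.31258043 1180.90761626]
wrist 66.39793164035748 [-0.02638702  0.          0.          0.          0.        ] [ 237.57507742 -477.75153624  373.67321869]
{'clock': 0.1, 'joint_positions': array([-1.40530459e+00,  2.91206674e-01, -1.54029568e-01,  1.12671316e+00,
       -1.86262019e-05,  1.43146878e+00]), 'joint_velocities': array([-0.00167437, -0.00102201,  0.00170013, -0.00061666,  0.00064675,
        0.00204804]), 'joint_efforts': array([ 1.41335389e-03, -5.37978888e+01,  3.31918609e+01,  9.31864197e-03,
       -2.24240889e-04, -4.31013865e-07]), 'eef_pos': array([ 157.48694344, -500.43870874,  249.80664119]), 'tcp_rot': array([-3.10403630e+00, -4.76782484e-01,  5.29302550e-05]), 'ft_force': array([ 0.51316374, -0.38878321,  0.67285975]), 'torque': array([-0.04366626, -0.01385239, -0.02536434]), 'finger_gap': 0.9999306810562055}
```

View pics/top0.png

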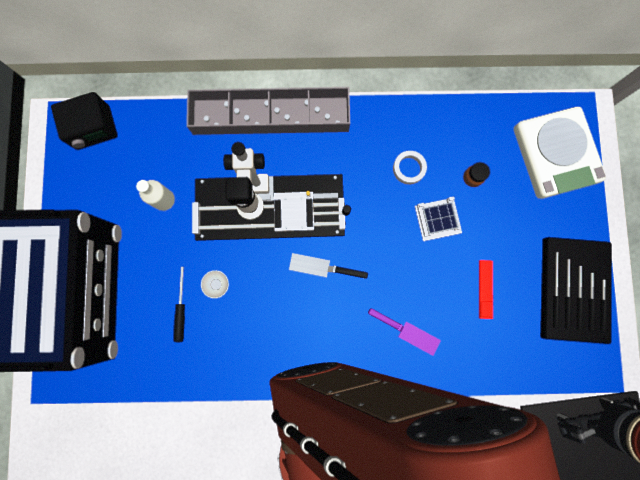

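View pics/side0.png

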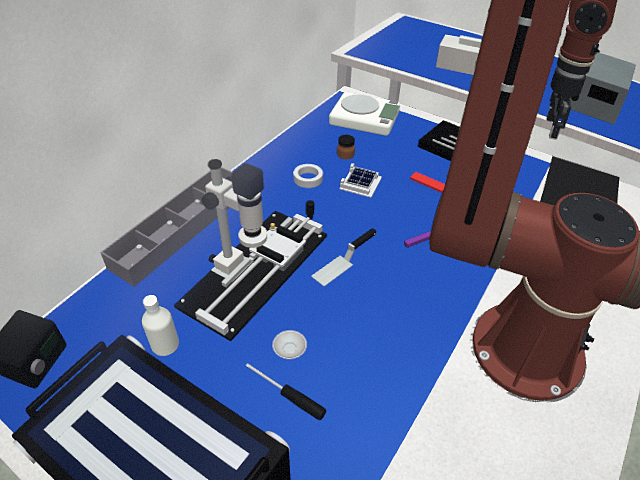

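View pics/wrist0.png

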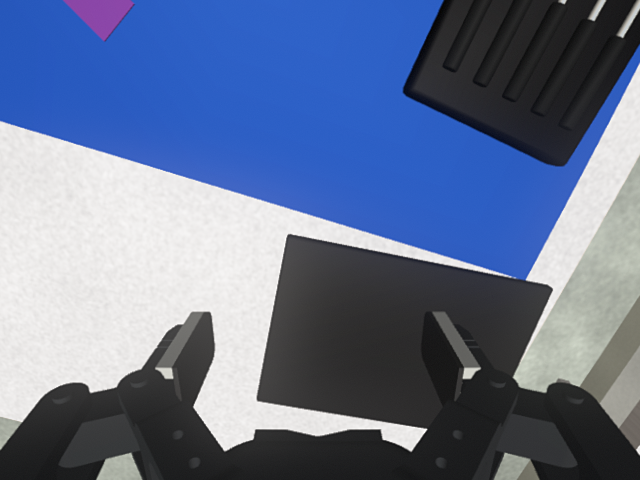

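Run:
```python
from h import *
c=load('top0')['color']
def crop(x0,y0,x1,y1,k,n): cv2.imwrite(f'pics/{n}.png',cv2.resize(c[y0:y1,x0:x1],None,fx=k,fy=k,interpolation=cv2.INTER_CUBIC))
crop(185,140,355,245,4.5,'ca'); crop(370,140,500,240,6,'cb'); crop(280,245,380,285,8,'cc')
t=load('top0')
for uv in [(410,167),(440,218),(310,264),(350,272),(293,210),(347,210),(239,190)]: print(uv,atd(t,*uv).round(1))
```

```text
(410, 167) [ 734.4 -229.9    3.5]
(440, 218) [ 591.5 -297.1   23.7]
(310, 264) [480.6  40.7   4.9]
(350, 272) [455.4 -59.3  45.7]
(293, 210) [615.3  80.7  45.7]
(347, 210) [603.8 -53.2  90.2]
(239, 190) [601.3 169.7 320.3]
```

View pics/ca.png

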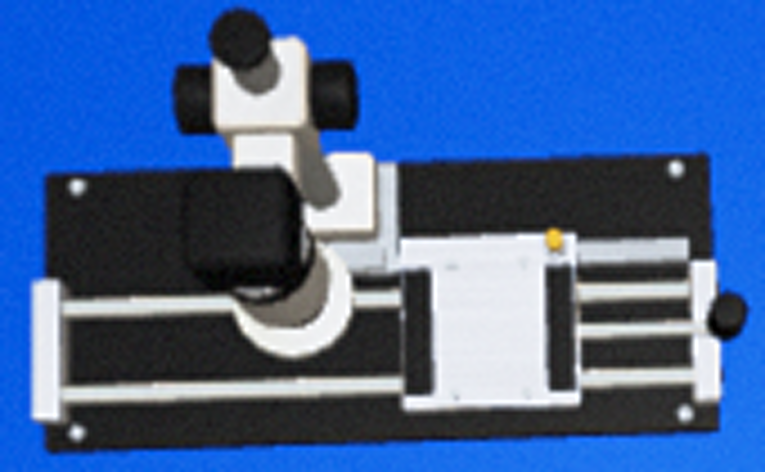

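View pics/cb.png

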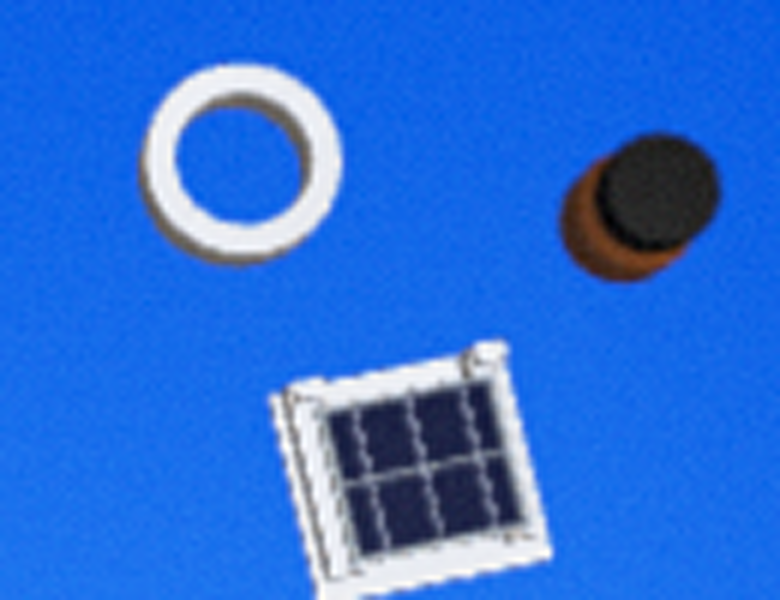

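View pics/cc.png

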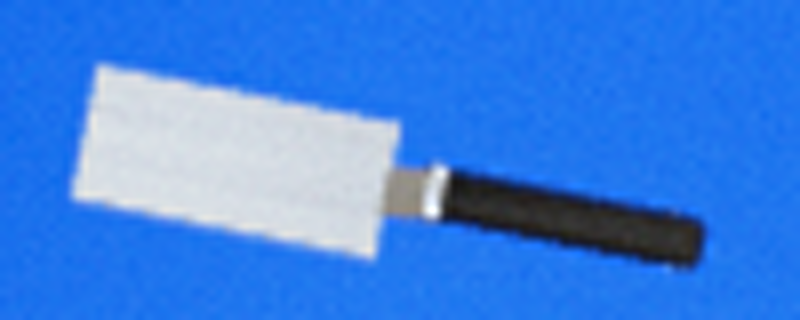

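```bash
cat >> h.py <<'E'
def un(x0,y0,k,pts): return [((u+.5)/k-.5+x0,(v+.5)/k-.5+y0) for u,v in pts]
E
python3 - <<'E'
from h import *
t=load('top0')
def show(n,pts,z):
    P=[atz(t,*p,z)[:2] for p in pts]; print(n,np.round(P,1).tolist()); return np.array(P)
def ang(a): return np.degrees(np.arctan2(a[1],a[0])).round(1)
B=show('blade',un(280,245,8,[(98,63),(402,122),(376,262),(72,200)]),2)
print(B.mean(0),ang(B[0]-B[1]),ang(B[3]-B[2]),[np.linalg.norm(B[i]-B[(i+1)%4]).round(1) for i in range(4)])
H=show('handle',un(280,245,8,[(450,170),(705,215),(695,270),(440,217)]),44); print(ang(H[0]-H[1]),H.mean(0))
# coupon cells, rack front corners
S=show('seat ledges',un(185,140,4.5,[(405,268),(432,268),(548,262),(577,262),(577,390),(548,392),(432,395),(405,395)]),58)
print(S.mean(0),ang(S[[0,1,2,3]].mean(0)-S[4:].mean(0)))
show('knob top',un(185,140,4.5,[(728,312)]),86)
show('lamp',un(185,140,4.5,[(293,305)]),144)
R=show('cells',un(370,140,6,[(328,408),(492,380),(524,525),(362,557)]),22); print(R.mean(0),ang(R[0]-R[3]),ang(R[1]-R[2]),ang(R[0]-R[1]),[np.linalg.norm(R[i]-R[(i+1)%4]).round(1) for i in range(4)])
show('rackbase front',un(370,140,6,[(320,598),(552,552),]),4)
show('purple',[(369,311),(402,330),(440,335),(433,355),(408,326)],2)
show('wedge',[(480,260),(493,260),(494,318),(480,318)],15)
E
```

```text
blade [[511.9, 87.5], [490.8, -10.8], [445.6, -1.4], [467.5, 96.5]]
[478.94122194  42.94167104] 77.9 77.4 [np.float64(100.6), np.float64(46.2), np.float64(100.4), np.float64(45.3)]
handle [[471.7, -24.4], [456.1, -103.6], [439.0, -100.0], [457.1, -21.0]]
78.8 [455.97351952 -62.25147269]
seat ledges [[641.4, 126.0], [641.2, 110.9], [643.3, 46.0], [643.0, 29.8], [570.6, 31.1], [569.7, 47.2], [569.3, 111.5], [569.6, 126.5]]
[606.0155122  78.6020333] -0.7
knob top [[607.3, -52.0]]
lamp [[603.6, 175.6]]
cells [[620.0, -258.1], [631.0, -329.8], [567.2, -340.0], [554.7, -269.5]]
[ 593.21684646 -299.36435987] 10.0 9.1 98.7 [np.float64(72.5), np.float64(64.6), np.float64(71.6), np.float64(66.3)]
rackbase front [[539.6, -254.8], [557.9, -357.2]]
purple [[357.3, -108.3], [307.6, -190.9], [293.0, -287.3], [243.5, -267.0], [317.4, -206.6]]
wedge [[481.5, -396.9], [480.9, -430.5], [333.5, -423.3], [334.2, -387.7]]
```

```bash
cat >> h.py <<'E'
def psi(s=None):
    s=s or bot.observe(); x=Ro.from_rotvec(s['tcp_rot']).as_matrix(); return np.degrees(np.arctan2(x[1,0],x[0,0])), np.degrees(np.arccos(-x[2,2]))
def plan(target,psideg=None):
    s=bot.observe(); p,tl=psi(s); print('t',round(s['clock'],2),'pos',s['eef_pos'].round(1),'psi',round(p,2),'tilt',round(tl,2),'F',s['ft_force'].round(1),'T',s['torque'].round(2),'gap',round(s['finger_gap'],3))
    print('slide cm',((np.array(target)-s['eef_pos'])/10).round(2), 'rz',None if psideg is None else round(np.radians(psideg-p),4))
E
python3 -c "
from h import *
plan([461,-40,150],-102.2)"
```

```text
t 0.15 pos [ 157.5 -500.5  249.9] psi 17.46 tilt 0.06 F [ 0.2 -0.2 -1. ] T [ 0.03  0.02 -0.  ] gap 1.002
slide cm [30.35 46.05 -9.99] rz -2.0885
```

>>> send_rows(hand=[8,8,8,8,8,8,8,8,8,8,8,8,8,8,8,8], slide=[[30.35,46.08,-5],[30.35,46.08,-5],[30.35,46.08,-5],[30.35,46.08,-5],[30.35,46.08,-5],[30.35,46.08,-5],[30.35,46.08,-5],[30.35,46.08,-5],[30.35,46.08,-5],[30.35,46.08,-5],[30.35,46.08,-5],[30.35,46.08,-5],[30.35,46.08,-5],[30.35,46.08,-5],[30.35,46.08,-5],[30.35,46.08,-5]], rotation=[[0,0,-2.0885],[0,0,-2.0885],[0,0,-2.0885],[0,0,-2.0885],[0,0,-2.0885],[0,0,-2.0885],[0,0,-2.0885],[0,0,-2.0885],[0,0,-2.0885],[0,0,-2.0885],[0,0,-2.0885],[0,0,-2.0885],[0,0,-2.0885],[0,0,-2.0885],[0,0,-2.0885],[0,0,-2.0885]])

```text
clock: 1.75
eef_pos: [148.0, -167.7, 203.2]
tcp_rot: [-2.184, 2.008, -0.16]
ft_force: [-0.8, -0.6, 1.0]
finger_gap: 0.937
```

```bash
python3 -c "
from h import *
grab('wrist','w1'); grab('top','t1')
plan([461,-40,36],-102.2)"
```

```text
t 1.85 pos [ 147.2 -166.   202.9] psi -85.13 tilt 11.51 F [ 0.3  0.1 -0.3] T [-0.05  0.19  0.01] gap 0.936
slide cm [ 31.38  12.6  -16.69] rz -0.2979
```

View pics/w1.png

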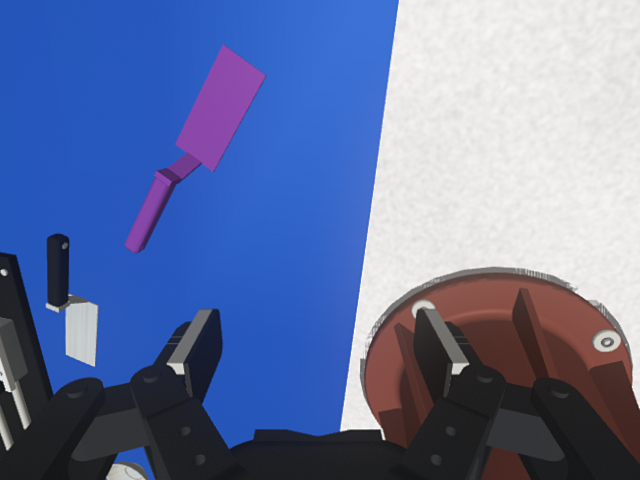

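View pics/t1.png

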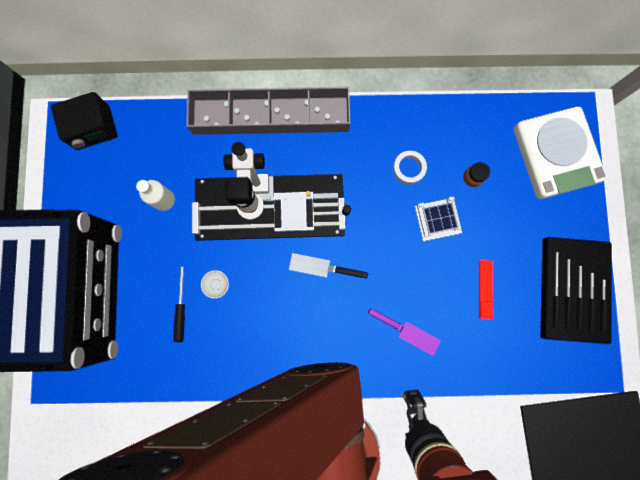

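```bash
cat >> h.py <<'E'
def rd(psideg):
    s=bot.observe(); p=np.radians(psideg); c,q=np.cos(p),np.sin(p)
    Rt=np.array([[c,q,0],[q,-c,0],[0,0,-1]]); d=(Ro.from_matrix(Rt)*Ro.from_rotvec(s['tcp_rot']).inv()).as_rotvec(); print('rot',d.round(4)); return d
E
python3 -c "
from h import *
print(bot.observe()['joint_positions'].round(2));plan([461,-40,200],-102.2);rd(-102.2)"
```

```text
[-1.49 -0.32 -0.9   1.03  0.2   3.14]
t 1.85 pos [ 147.2 -166.   202.9] psi -85.13 tilt 11.51 F [ 0.3  0.1 -0.3] T [-0.05  0.19  0.01] gap 0.936
slide cm [31.38 12.6  -0.29] rz -0.2979
rot [-0.0242  0.2002 -0.2932]
```

```bash
python3 -c "
from h import *
rd(60)"
```

```text
rot [-0.2665  0.0093  2.5258]
```

>>> send_rows(hand=[8,8,8,8,8,8,8,8,8,8,8,8,8,8,8,8,8,8,8], slide=[[31.4,12.6,3],[31.4,12.6,3],[31.4,12.6,3],[31.4,12.6,3],[31.4,12.6,3],[31.4,12.6,3],[31.4,12.6,3],[31.4,12.6,3],[31.4,12.6,3],[31.4,12.6,3],[31.4,12.6,3],[31.4,12.6,3],[31.4,12.6,3],[31.4,12.6,3],[31.4,12.6,3],[31.4,12.6,3],[31.4,12.6,3],[31.4,12.6,3],[31.4,12.6,3]], rotation=[[-0.2665,0.0093,2.5258],[-0.2665,0.0093,2.5258],[-0.2665,0.0093,2.5258],[-0.2665,0.0093,2.5258],[-0.2665,0.0093,2.5258],[-0.2665,0.0093,2.5258],[-0.2665,0.0093,2.5258],[-0.2665,0.0093,2.5258],[-0.2665,0.0093,2.5258],[-0.2665,0.0093,2.5258],[-0.2665,0.0093,2.5258],[-0.2665,0.0093,2.5258],[-0.2665,0.0093,2.5258],[-0.2665,0.0093,2.5258],[-0.2665,0.0093,2.5258],[-0.2665,0.0093,2.5258],[-0.2665,0.0093,2.5258],[-0.2665,0.0093,2.5258],[-0.2665,0.0093,2.5258]])

```text
clock: 3.75
eef_pos: [463.1, -41.7, 233.2]
tcp_rot: [-2.717, -1.576, 0.001]
ft_force: [-1.0, 0.3, 0.3]
finger_gap: 0.934
```

```bash
python3 -c "
from h import *
print(bot.observe()['joint_positions'].round(2));plan([461,-40,200],-150);rd(-150)"
```

```text
[-0.25  0.19 -0.33  1.05  0.    1.84]
t 3.75 pos [463.1 -41.7 233.2] psi 60.23 tilt 0.07 F [-1.   0.3  0.3] T [-0.02 -0.01 -0.01] gap 0.934
slide cm [-0.21  0.17 -3.32] rz -3.6692
rot [ 1.000e-03 -1.300e-03  2.614e+00]
```

```bash
python3 -c "
from h import *
grab('wrist','w2')"
```

```text
(no output)
```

View pics/w2.png

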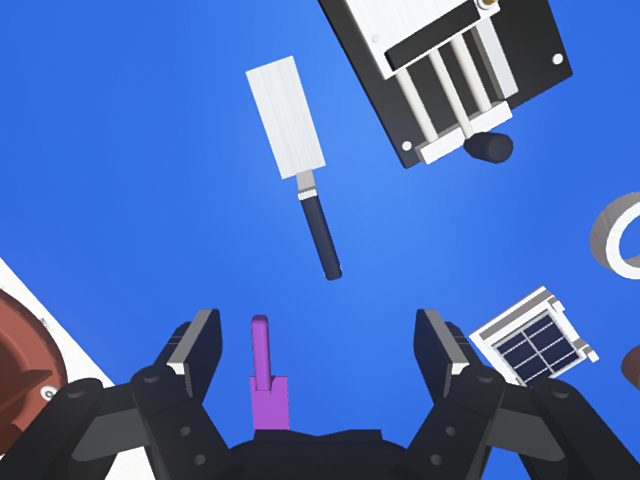

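Run:
```python
from h import *
w=load('w2')
def P(pts,z): return np.array([atz(w,*p,z)[:2] for p in pts])
B=P([(246,72),(294,56),(326,164),(283,179)],2); print(B.round(1),B.mean(0))
for a,b in ((0,3),(1,2)): d=B[a]-B[b]; print(np.degrees(np.arctan2(d[1],d[0])))
print('handle top',P([(301,197),(317,193),(341,271),(325,276)],44).round(1))
print('rack cells',P([(540,309),(582,349)],22),'stage front corners')
i=w['color'];cv2.imwrite('pics/w2c.png',cv2.resize(i[0:200,380:580],None,fx=3,fy=3,interpolation=cv2.INTER_CUBIC))
```

```text
[[468.7  92.6]
 [512.4  82.4]
 [490.6 -13.5]
 [447.5  -5.3]] [479.78479927  39.05036524]
77.75653606507238
77.21474086158639
handle top [[ 459.7  -22.4]
 [ 473.5  -26.3]
 [ 456.4 -100.8]
 [ 441.   -97.9]]
rack cells [[ 612.23136823 -251.11389843]
 [ 636.98582453 -322.63044161]] stage front corners
```

View pics/w2c.png

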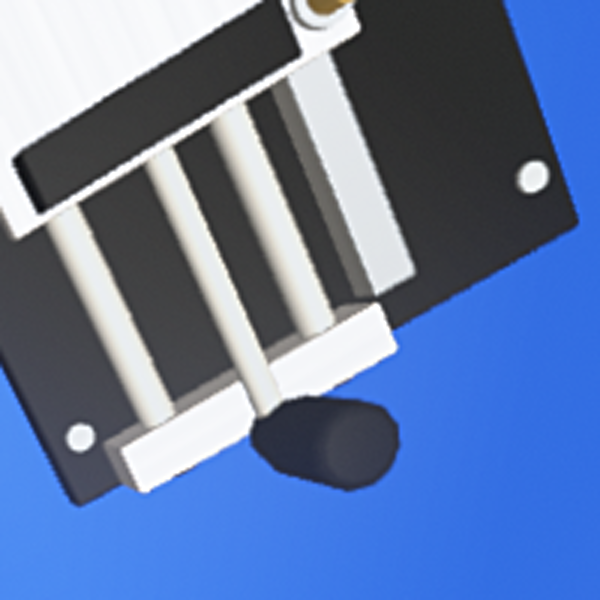

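>>> send_rows(hand=[6,6,6,6,6,6,6,6,6,6,6,6,6,6,6,6,6,6], slide=[[-0.2,0.2,-5],[-0.2,0.2,-5],[-0.2,0.2,-5],[-0.2,0.2,-5],[-0.2,0.2,-5],[-0.2,0.2,-5],[-0.2,0.2,-5],[-0.2,0.2,-5],[-0.2,0.2,-5],[-0.2,0.2,-5],[-0.2,0.2,-5],[-0.2,0.2,-5],[-0.2,0.2,-5],[-0.2,0.2,-5],[-0.2,0.2,-5],[-0.2,0.2,-5],[-0.2,0.2,-5],[-0.2,0.2,-5]], rotation=[[0,0,2.6],[0,0,2.6],[0,0,2.6],[0,0,2.6],[0,0,2.6],[0,0,2.6],[0,0,2.6],[0,0,2.6],[0,0,2.6],[0,0,2.6],[0,0,2.6],[0,0,2.6],[0,0,2.6],[0,0,2.6],[0,0,2.6],[0,0,2.6],[0,0,2.6],[0,0,2.6]])

```text
clock: 5.6
eef_pos: [461.0, -40.2, 183.4]
tcp_rot: [-0.8, 3.037, -0.001]
ft_force: [0.4, 0.2, 0.1]
finger_gap: 0.703
```

```bash
python3 -c "
from h import *
print(bot.observe()['joint_positions'].round(2));plan([461,-40,85],-102.3);rd(-102.3)"
```

```text
[-0.25  0.23 -0.43  0.92 -0.   -0.76]
t 5.6 pos [461.  -40.2 183.4] psi -150.5 tilt 0.04 F [0.4 0.2 0.1] T [ 0.07 -0.02  0.01] gap 0.703
slide cm [ 0.    0.02 -9.84] rz 0.8412
rot [-1.000e-04  8.000e-04  8.412e-01]
```

>>> send_rows(hand=[6,6,6,6,6,6,6,6,6,6,6,6], slide=[[0.05,0,-9],[0.05,0,-9],[0.05,0,-9],[0.05,0,-9],[0.05,0,-9],[0.05,0,-9],[0.05,0,-12],[0.05,0,-14.7],[0.05,0,-14.7],[0.05,0,-14.7],[0.05,0,-14.7],[0.05,0,-14.7]], rotation=[[0,0,0.84],[0,0,0.84],[0,0,0.84],[0,0,0.84],[0,0,0.84],[0,0,0.84],[0,0,0.84],[0,0,0.84],[0,0,0.84],[0,0,0.84],[0,0,0.84],[0,0,0.84]])

```text
clock: 6.8
eef_pos: [462.3, -40.4, 37.5]
tcp_rot: [-1.964, 2.45, -0.003]
ft_force: [-0.2, -0.8, 0.2]
finger_gap: 0.701
```

```bash
python3 -c "
from h import *
plan([461,-40,36],-102.4); grab('wrist','w3')"
```

```text
t 6.8 pos [462.3 -40.4  37.5] psi -102.56 tilt 0.17 F [-0.2 -0.8  0.2] T [ 0.03 -0.    0.04] gap 0.701
slide cm [-0.13  0.04 -0.15] rz 0.0028
```

View pics/w3.png

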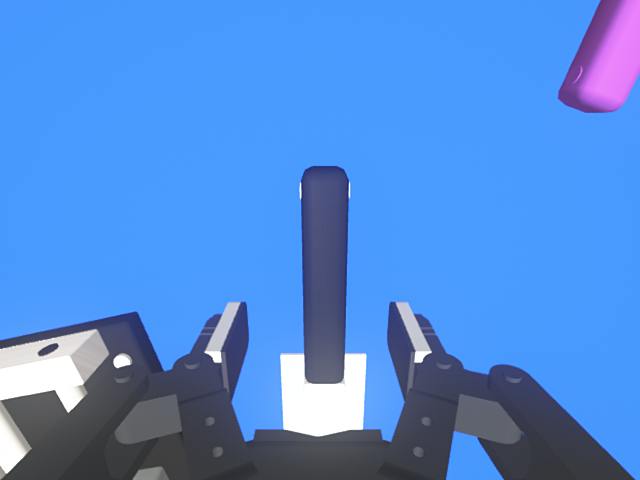

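>>> send_rows(hand=[1,1,1,1,1,1,1,1], slide=[[0,0,-0.05],[0,0,-0.05],[0,0,-0.05],[0,0,-0.05],[0,0,-0.05],[0,0,-0.05],[0,0,-0.05],[0,0,-0.05]], rotation=[[0,0,0],[0,0,0],[0,0,0],[0,0,0],[0,0,0],[0,0,0],[0,0,0],[0,0,0]])

```text
clock: 7.65
eef_pos: [461.4, -40.1, 36.0]
tcp_rot: [-1.965, 2.45, -0.001]
ft_force: [-0.6, -0.5, 5.9]
finger_gap: 0.177
```

```bash
python3 -c "
from h import *
plan([461,-40,36],-102.4); grab('wrist','w4')"
```

```text
t 7.65 pos [461.4 -40.1  36. ] psi -102.54 tilt 0.06 F [-0.6 -0.5  5.9] T [0.21 0.12 0.01] gap 0.177
slide cm [-0.04  0.01 -0.  ] rz 0.0024
```

View pics/w4.png

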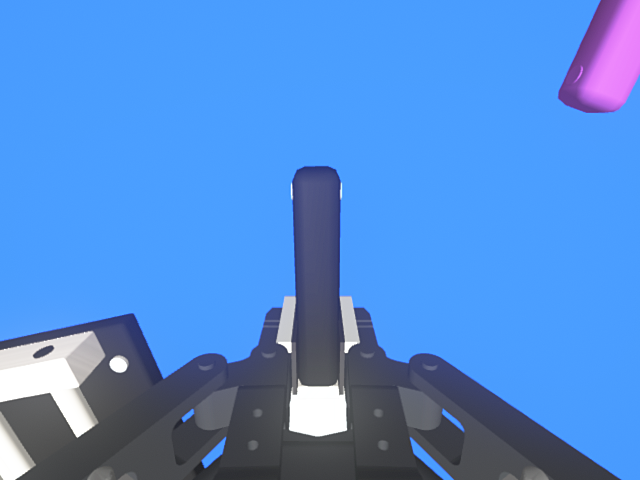

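Run:
```python
from h import *
a=load('top0')['color'].astype(float)+load('t1')['color']; a=(a/2).clip(0,255).astype(np.uint8)
cv2.imwrite('pics/d1.png',cv2.resize(a[190:246,408:470],None,fx=10,fy=10,interpolation=cv2.INTER_CUBIC))
cv2.imwrite('pics/d2.png',cv2.resize(a[180:240,262:352],None,fx=8,fy=8,interpolation=cv2.INTER_CUBIC))
w=load('w4'); print(atz(w,317,168,44))
```

```text
[ 448.07517056 -107.93635272   44.        ]
```

View pics/d1.png

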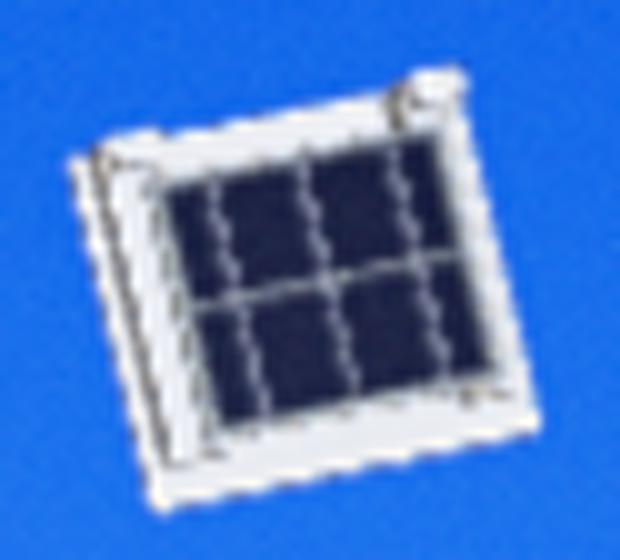

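View pics/d2.png

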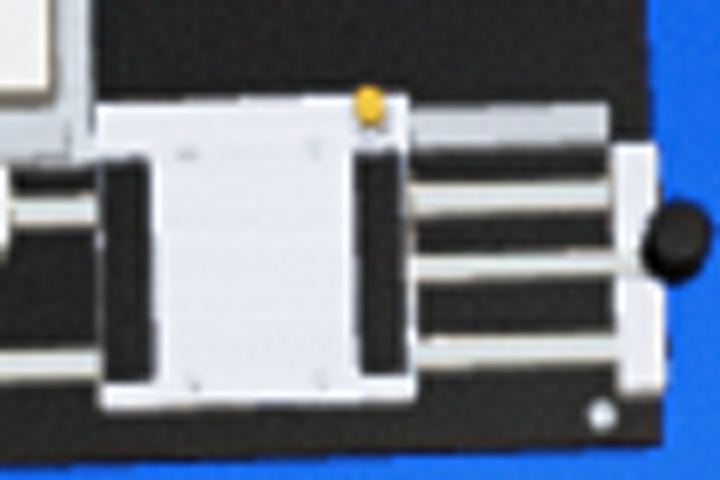

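Run:
```python
from h import *
t=load('t1')
def P(pts,x0,y0,k,z): return np.array([atz(t,*p,z)[:2] for p in un(x0,y0,k,pts)])
an=lambda d:np.degrees(np.arctan2(d[1],d[0])).round(2)
C=P([(165,185),(440,135),(492,375),(218,428)],408,190,10,22); print('coupon',C.mean(0),an(C[0]-C[3]),an(C[1]-C[2]),an(C[0]-C[1])-90,an(C[3]-C[2])-90)
R=P([(152,512),(540,430),(70,155)],408,190,10,4); print('base',R, an(R[2]-R[0]),an(R[0]-R[1])-90, np.linalg.norm(R[2]-R[0]),np.linalg.norm(R[1]-R[0]), (R[2]+R[1])/2)
S=P([(102,160),(150,155),(355,152),(404,150),(408,373),(360,377),(156,382),(104,384)],262,180,8,58)
print('stage',S.round(1).tolist(),S.mean(0),[an(S[i]-S[7-i]) for i in range(4)],an(S[0]-S[3])-90,an(S[7]-S[4])-90)
print('ball',P([(369,105)],262,180,8,64)); print('knob',P([(678,238)],262,180,8,86))
print(proj(t,[[606,78.6,58]]))
```

```text
coupon [ 592.89811553 -298.72324908] 9.41 8.9 9.340000000000003 9.879999999999995
base [[ 535.70626209 -254.22094034]
 [ 555.35707939 -356.93223698]
 [ 630.87074724 -237.14298151]] 10.17 10.829999999999998 96.68472428941615 104.57420847181125 [ 593.11391331 -297.03760925]
stage [[640.4, 126.7], [641.8, 111.6], [641.5, 47.2], [641.8, 31.8], [570.8, 31.7], [569.8, 46.7], [569.5, 110.4], [569.2, 126.6]] [605.59234082  79.08480782] [np.float64(0.1), np.float64(0.99), np.float64(0.34), np.float64(0.01)] 0.8199999999999932 0.9899999999999949
ball [[655.03916782  42.39848579]]
knob [[606.37808419 -51.79724171]]
[[293.61326982 212.67022762]]
```

>>> send_rows(hand=[1,1,1,1,1,1,1,1,1,1,1,1,1,1,1,1], slide=[[0,0,2],[0,0,5],[0,0,9],[0,0,12.4],[-1,-3,12.4],[-2,-7,12.4],[-3,-11,12.4],[-4,-15,12.4],[-4,-19,12.4],[-5,-23,12.4],[-6.05,-27,12.4],[-6.05,-29.12,12.4],[-6.05,-29.12,10],[-6.05,-29.12,7],[-6.05,-29.12,7],[-6.05,-29.12,7]], rotation=[[0,0,0],[0,0,0],[0,0,0],[0,0,0],[0,0,-0.13],[0,0,-0.26],[0,0,-0.4],[0,0,-0.54],[0,0,-0.68],[0,0,-0.82],[0,0,-0.96],[0,0,-1.1],[0,0,-1.1844],[0,0,-1.1844],[0,0,-1.1844],[0,0,-1.1844]])

```text
clock: 9.3
eef_pos: [400.4, -330.8, 105.8]
tcp_rot: [0.264, -3.13, -0.001]
ft_force: [1.3, -0.5, -0.3]
finger_gap: 0.176
```

Run:
```python
from h import *
plan([400.7,-331.3,45],-170.4); t=grab('top','t5'); w=grab('wrist','w5')
cv2.imwrite('pics/t5c.png',cv2.resize(t['color'][190:330,390:510],None,fx=5,fy=4,interpolation=cv2.INTER_CUBIC))
```

```text
t 9.3 pos [ 400.4 -330.8  105.8] psi -170.37 tilt 0.06 F [ 1.3 -0.5 -0.3] T [-0.03  0.04  0.04] gap 0.176
slide cm [ 0.03 -0.05 -6.08] rz -0.0006
```

View pics/t5.png

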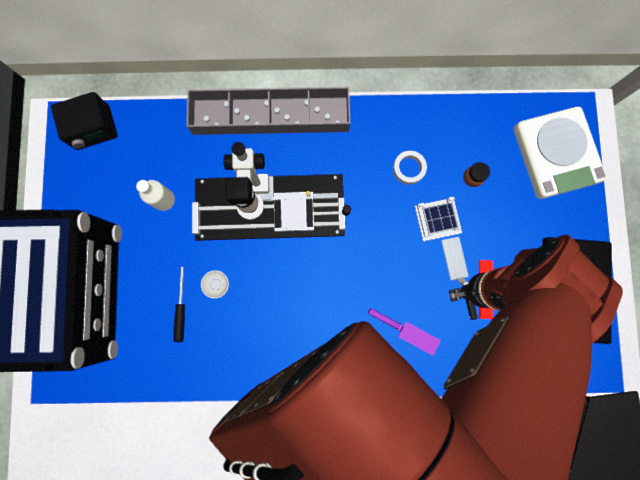

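View pics/w5.png

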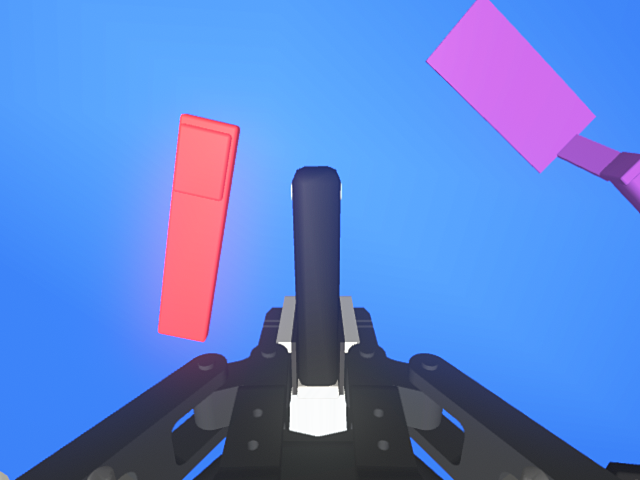

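Run:
```python
from h import *
t=load('t5'); cv2.imwrite('pics/t5c.png',cv2.resize(t['color'][228:290,432:482],None,fx=10,fy=9.6,interpolation=cv2.INTER_CUBIC))
for uv in [(452,242),(456,255),(460,270)]: print(atd(t,*uv))
```

```text
[ 522.93503305 -311.1352086    69.13041607]
[ 490.18966583 -317.89139892   73.41314142]
[ 453.18972299 -324.93461769   75.5329565 ]
```

View pics/t5c.png

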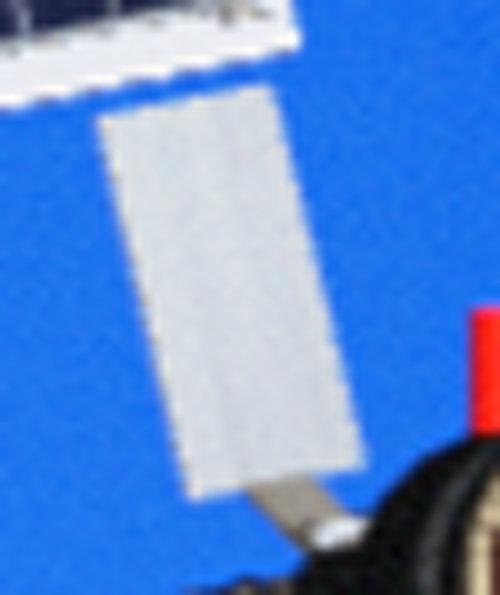

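Run:
```python
from h import *
t=load('t5')
B=np.array([atz(t,(u+.5)/10-.5+432,(v+.5)/9.6-.5+228,72)[:2] for u,v in [(98,118),(272,85),(365,467),(190,497)]])
print(B.round(1),B.mean(0)); an=lambda d:np.degrees(np.arctan2(d[1],d[0])).round(2)
print(an(B[0]-B[3]),an(B[1]-B[2]),np.linalg.norm(B[0]-B[3]),np.linalg.norm(B[0]-B[1]))
p=np.array([400.4,-330.8]); d=B.mean(0)-p; a=np.radians(9.6); print('along',d@[np.cos(a),np.sin(a)],'lat',d@[-np.sin(a),np.cos(a)])
```

```text
[[ 528.4 -284.3]
 [ 536.1 -327.7]
 [ 437.9 -344.8]
 [ 431.2 -301.7]] [ 483.41749011 -314.64195764]
10.12 9.89 98.77460842994499 44.066363010151655
along 84.5495727332466 lat 2.0870429537881208
```

Run:
```python
from h import *
t=load('t5')
def fit(poly,t):
    m=np.zeros((480,640),np.uint8); cv2.fillPoly(m,[np.array(poly,np.int32)],1); v,u=np.nonzero(m)
    P=np.array([atd(t,a,b) for a,b in zip(u,v)]); P=P[np.isfinite(P).all(1)]
    c=P.mean(0); A=np.c_[P[:,:2]-c[:2],np.ones(len(P))]; x,*_=np.linalg.lstsq(A,P[:,2],rcond=None); r=P[:,2]-A@x
    print(len(P),c.round(1),'slope deg',np.degrees(x[:2]).round(2),'rms',r.std().round(2),'se deg',np.degrees(r.std()/np.sqrt((A[:,0]**2).sum())).round(2))
fit([(444,241),(457,239),(466,275),(453,278)],t)
fit([(415,270),(435,270),(445,300),(415,300)],t)
fit([(380,200),(400,200),(400,280),(380,280)],t)
s=load('t1'); fit([(293,255),(326,262),(324,274),(291,268)],s)
```

```text
543 [ 482.5 -315.2   71.8] slope deg [-0.64  1.58] rms 2.01 se deg 0.18
806 [ 417.9 -261.4    3.9] slope deg [-17.38  80.94] rms 47.53 se deg 4.18
1701 [ 539.7 -168.8    4.5] slope deg [ -1.86 102.74] rms 53.81 se deg 1.2
471 [478.3  45.1  12.5] slope deg [-286.     39.46] rms 85.29 se deg 15.77
```

>>> send_rows(hand=[1,1,1,1,1,1,1,1,1,1,1,1], slide=[[0.1,-0.15,-3],[0.1,-0.15,-6],[0.1,-0.15,-6.1],[0.1,-0.15,-6.1],[2.1,0.2,-6.1],[4.1,0.5,-6.1],[6.1,0.85,-6.1],[8.1,1.2,-6.1],[10,1.55,-6.1],[10.85,1.67,-6.1],[10.85,1.67,-6.1],[10.85,1.67,-6.1]], rotation=[[0,0,0],[0,0,0],[0,0,0],[0,0,0],[0,0,0],[0,0,0],[0,0,0],[0,0,0],[0,0,0],[0,0,0],[0,0,0],[0,0,0]])

```text
clock: 10.6
eef_pos: [509.0, -314.8, 45.6]
tcp_rot: [-0.263, 3.13, -0.002]
ft_force: [0.1, -0.2, -0.4]
finger_gap: 0.175
```

Run:
```python
from h import *
plan([510,-314.5,45],-170.4); t=grab('top','t6'); s=grab('side','s6')
cv2.imwrite('pics/t6c.png',cv2.resize(t['color'][190:290,400:500],None,fx=5.5,fy=5.5,interpolation=cv2.INTER_CUBIC))
cv2.imwrite('pics/s6c.png',cv2.resize(s['color'][130:240,310:420],None,fx=5,fy=5,interpolation=cv2.INTER_CUBIC))
```

```text
t 10.6 pos [ 509.  -314.8   45.6] psi -170.39 tilt 0.08 F [ 0.1 -0.2 -0.4] T [-0.03  0.09  0.  ] gap 0.175
slide cm [ 0.1   0.03 -0.06] rz -0.0002
```

View pics/t6c.png

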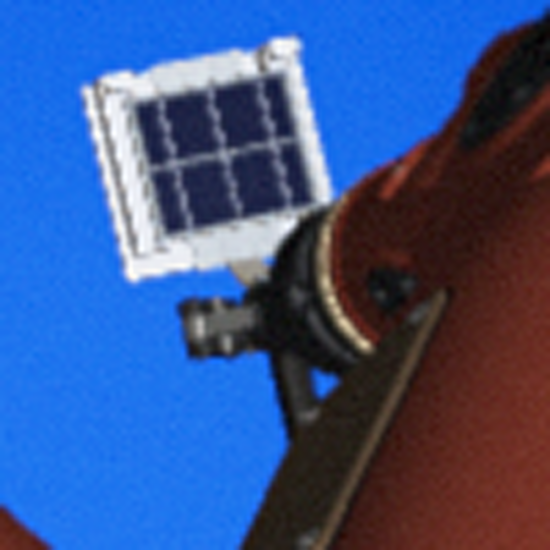

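View pics/s6c.png

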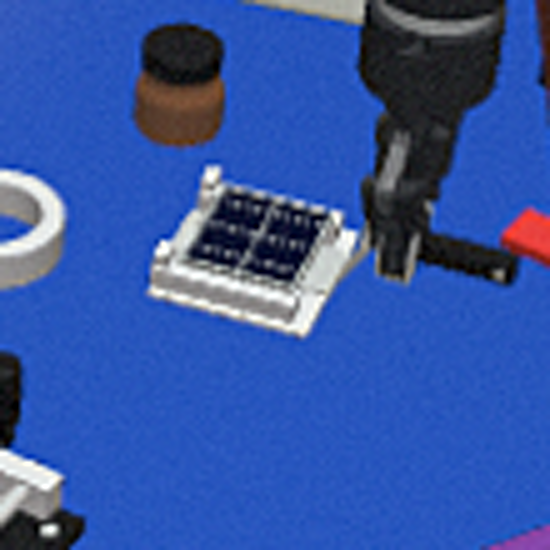

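>>> send_rows(hand=[1,1,1,1,1,1,1,1,1,1,1,1], slide=[[0,0,0.4],[0,0,0.6],[0,0,0.8],[0,0,1.1],[0,0,1.5],[0,0,2.1],[0,0,3],[0,0,4.2],[0,0,5.5],[0,0,6.5],[0,0,7],[0,0,7]], rotation=[[0,0,0],[0,0,0],[0,0,0],[0,0,0],[0,0,0],[0,0,0],[0,0,0],[0,0,0],[0,0,0],[0,0,0],[0,0,0],[0,0,0]])

```text
clock: 11.9
eef_pos: [509.8, -314.9, 115.9]
tcp_rot: [-0.263, 3.129, -0.003]
ft_force: [0.5, -0.6, -2.4]
finger_gap: 0.172
```

Run:
```python
from h import *
plan([510,-314.5,45],-170.4); t=grab('top','t7'); s=grab('side','s7')
cv2.imwrite('pics/t7c.png',cv2.resize(t['color'][190:270,400:480],None,fx=7,fy=7,interpolation=cv2.INTER_CUBIC))
cv2.imwrite('pics/s7c.png',cv2.resize(s['color'][100:240,310:420],None,fx=4,fy=4,interpolation=cv2.INTER_CUBIC))
```

```text
t 11.9 pos [ 509.8 -314.9  115.9] psi -170.39 tilt 0.14 F [ 0.5 -0.6 -2.4] T [-0.03  0.13 -0.  ] gap 0.172
slide cm [ 0.02  0.04 -7.09] rz -0.0001
```

View pics/t7c.png

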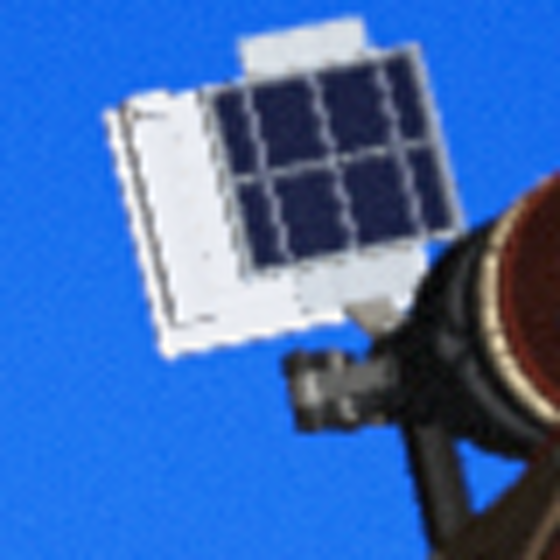

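View pics/s7c.png

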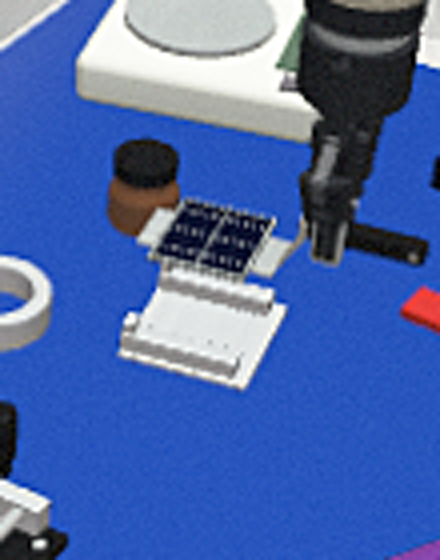

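Run:
```python
from h import *
t=load('t7')
pts=un(400,190,7,[(210,92),(420,46),(460,224),(250,272)])
B=np.array([atz(t,*p,86)[:2] for p in pts]); an=lambda d:np.degrees(np.arctan2(d[1],d[0])).round(2)
print(B.round(1),B.mean(0)); print(an(B[0]-B[3]),an(B[1]-B[2]),an(B[0]-B[1])-90,an(B[3]-B[2])-90,np.linalg.norm(B[0]-B[3]),np.linalg.norm(B[0]-B[1]))
p=np.array([509.8,-314.9]); d=B.mean(0)-p; a=np.radians(9.6); print('along',d@[np.cos(a),np.sin(a)],'lat',d@[-np.sin(a),np.cos(a)])
m=np.zeros((480,640),np.uint8); cv2.fillPoly(m,[np.array(pts,np.int32)],1); m=cv2.erode(m,np.ones((3,3))); v,u=np.nonzero(m)
P=np.array([atd(t,a,b) for a,b in zip(u,v)]); c=P.mean(0); A=np.c_[P[:,:2]-c[:2],np.ones(len(P))]; x,*_=np.linalg.lstsq(A,P[:,2],rcond=None); print(c,np.degrees(x[:2]))
```

```text
[[ 619.  -256.4]
 [ 634.1 -331.2]
 [ 570.5 -341.5]
 [ 554.9 -267.2]] [ 594.60508778 -299.05846433]
9.53 9.19 11.409999999999997 11.810000000000002 64.92800884258537 76.24122727006865
along 86.25935352256178 lat 1.4768531838873218
[ 594.97888941 -296.82883523   89.14248778] [-52.61507804  61.97058243]
```

>>> send_rows(hand=[1,1,1,1,1,1,1,1,1,1,1,1,1,1,1,1,1,1,1,1], slide=[[0,0.5,0.5],[0,1.5,1.5],[0.05,3,2.5],[0.1,5,3.5],[0.15,7.5,4],[0.2,10.5,4.4],[0.3,13.5,4.4],[0.4,16.5,4.4],[0.5,19.5,4.4],[0.6,22.5,4.4],[0.7,25.5,4.4],[0.8,28.5,4.4],[0.85,31.5,4.4],[0.9,34,4.4],[1,36,4.4],[1.06,37.5,4.4],[1.06,38.5,4.4],[1.06,39,4.4],[1.06,39.14,4.4],[1.06,39.14,4.4]], rotation=[[0,0,0],[0,0,-0.005],[0,0,-0.01],[0,0,-0.02],[0,0,-0.03],[0,0,-0.04],[0,0,-0.05],[0,0,-0.06],[0,0,-0.07],[0,0,-0.08],[0,0,-0.09],[0,0,-0.1],[0,0,-0.11],[0,0,-0.12],[0,0,-0.13],[0,0,-0.14],[0,0,-0.15],[0,0,-0.159],[0,0,-0.159],[0,0,-0.159]])

```text
clock: 14.0
eef_pos: [519.9, 76.6, 159.0]
tcp_rot: [-0.013, 3.141, -0.002]
ft_force: [-0.3, 0.0, -1.3]
finger_gap: 0.174
```

Run:
```python
from h import *
plan([520.4,76.5,86],-179.5); t=grab('top','t8'); s=grab('side','s8')
cv2.imwrite('pics/t8c.png',cv2.resize(t['color'][160:260,250:360],None,fx=7,fy=6,interpolation=cv2.INTER_CUBIC))
cv2.imwrite('pics/s8c.png',cv2.resize(s['color'][130:330,180:400],None,fx=3.5,fy=3,interpolation=cv2.INTER_CUBIC))
```

```text
t 14.0 pos [519.9  76.6 159. ] psi -179.51 tilt 0.06 F [-0.3  0.  -1.3] T [-0.02  0.14  0.02] gap 0.174
slide cm [ 0.05 -0.01 -7.3 ] rz 0.0001
```

View pics/t8c.png

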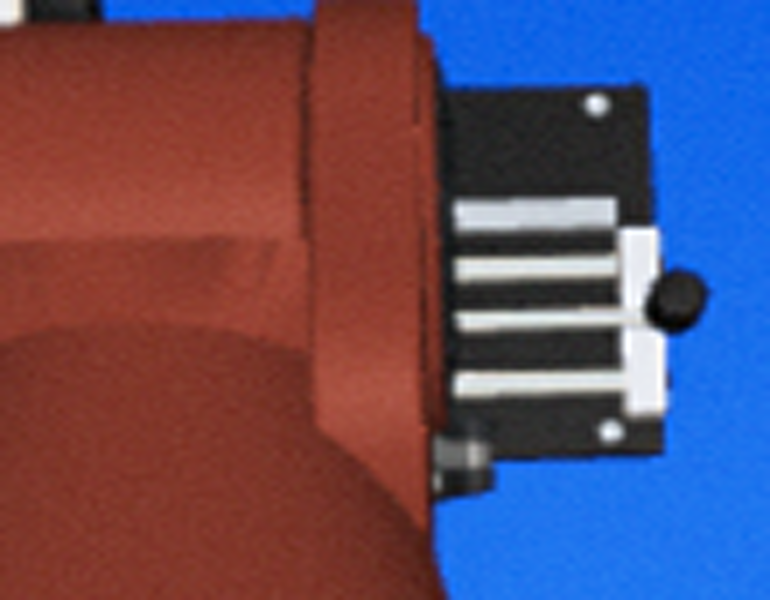

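View pics/s8c.png

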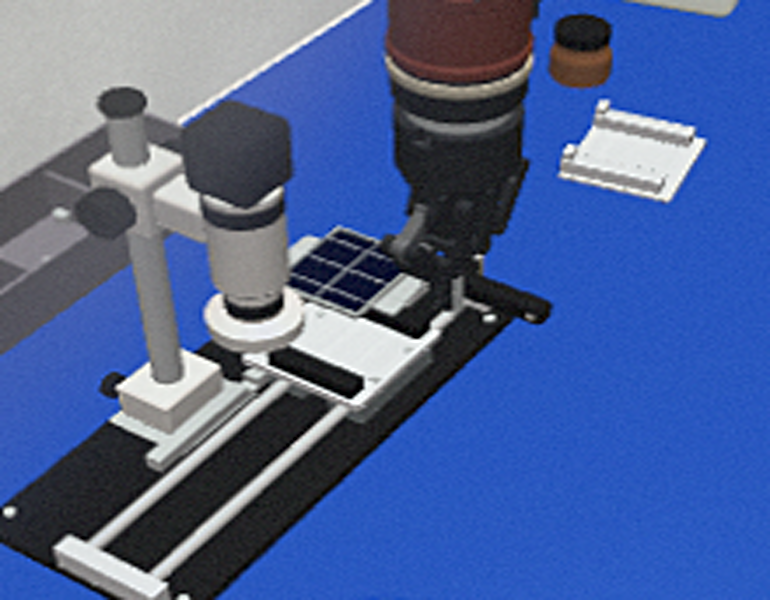

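```bash
cat > ov.py <<'E'
from h import *
def rect(cx,cy,yaw,hx,hy,z,ox=0,oy=0):
    a=np.radians(yaw);R=np.array([[np.cos(a),-np.sin(a)],[np.sin(a),np.cos(a)]])
    q=np.array([[hx,hy],[hx,-hy],[-hx,-hy],[-hx,hy]])+[ox,oy]; q=q@R.T+[cx,cy]; return np.c_[q,np.full(4,z)]
def draw(c,rects,box,k,fn):
    x0,y0,x1,y1=box; im=cv2.resize(c['color'][y0:y1,x0:x1],None,fx=k,fy=k,interpolation=cv2.INTER_CUBIC)
    for r,col in rects:
        p=(proj(c,r)+.5-[x0,y0])*k-.5; cv2.polylines(im,[np.round(p).astype(np.int32)],True,col,1,cv2.LINE_AA)
    cv2.imwrite(fn,im)
E
python3 - <<'E'
from ov import *
s=load('s8'); S=(605.7,79,.5)
L=[(rect(*S,35,8,58,0,y),(0,0,255)) for y in (40,-40)]
C=[(rect(605.2,79.1,.5,35,40,129),(0,255,0))]
draw(s,L+C,(235,180,345,290),7,'pics/s8o.png')
s=load('side0'); R=(593,-298.8,9.6)
draw(s,L+[(rect(*R,35,40,22),(0,255,0))],(235,150,395,290),5,'pics/s0o.png')
E
```

```text
(no output)
```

View pics/s8o.png

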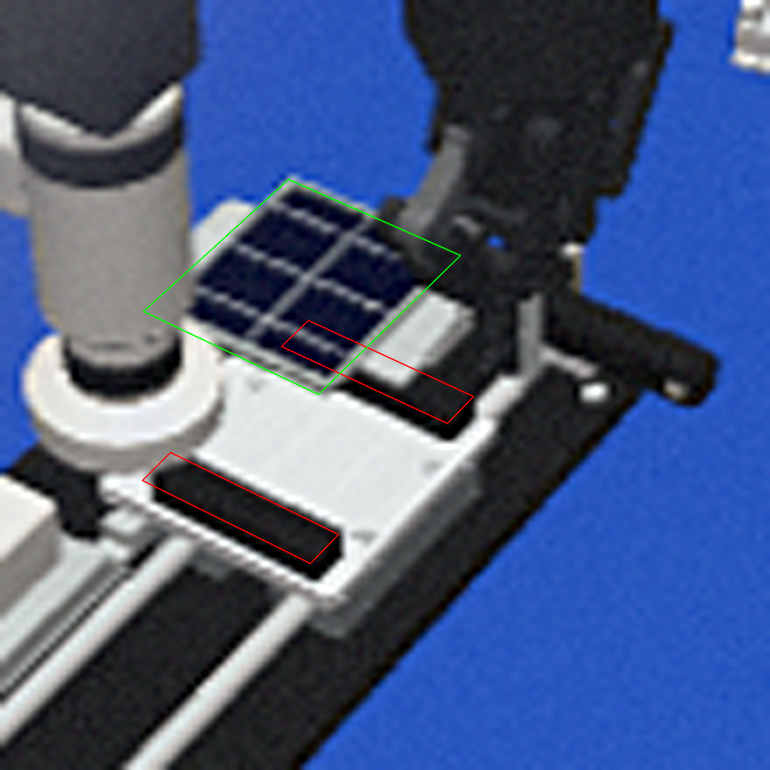

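View pics/s0o.png

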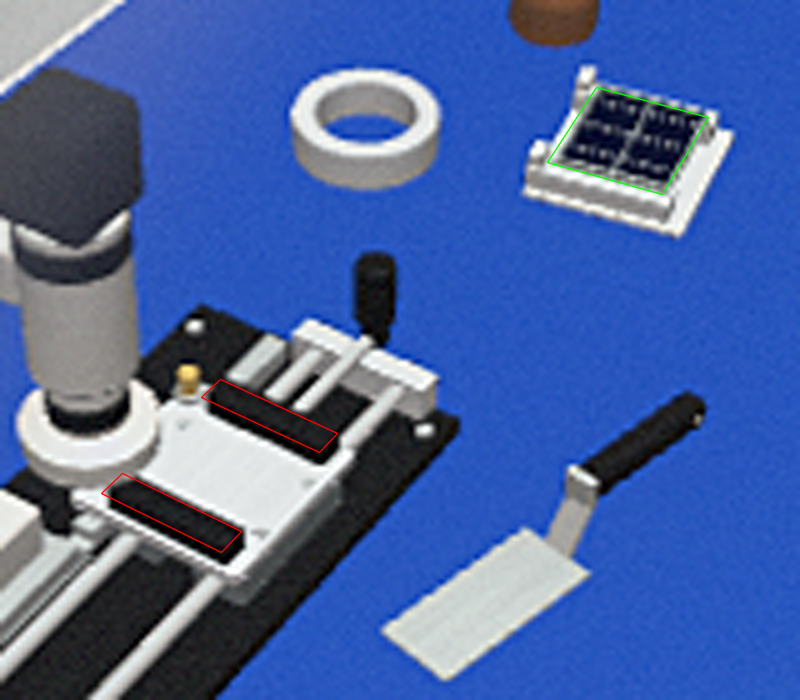

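>>> send_rows(hand=[1,1,1,1,1,1,1,1], slide=[[0,-0.05,-1],[0,-0.05,-2.5],[0,-0.05,-4],[0,-0.05,-5],[0,-0.05,-6],[0,-0.05,-6.4],[0,-0.05,-6.4],[0,-0.05,-6.4]], rotation=[[0,0,0],[0,0,0],[0,0,0],[0,0,0],[0,0,0],[0,0,0],[0,0,0],[0,0,0]])

```text
clock: 14.9
eef_pos: [520.2, 76.3, 95.2]
tcp_rot: [-0.014, 3.141, -0.001]
ft_force: [-0.0, 0.0, -1.2]
finger_gap: 0.173
```

Run:
```python
from ov import *
plan([520.4,76.5,86],-179.5); s=grab('side','s9')
draw(s,[],(235,190,335,270),8,'pics/s9o.png')
```

```text
t 14.9 pos [520.2  76.3  95.2] psi -179.51 tilt 0.06 F [-0.   0.  -1.2] T [-0.01  0.09 -0.03] gap 0.173
slide cm [ 0.02  0.02 -0.92] rz 0.0001
```

View pics/s9o.png

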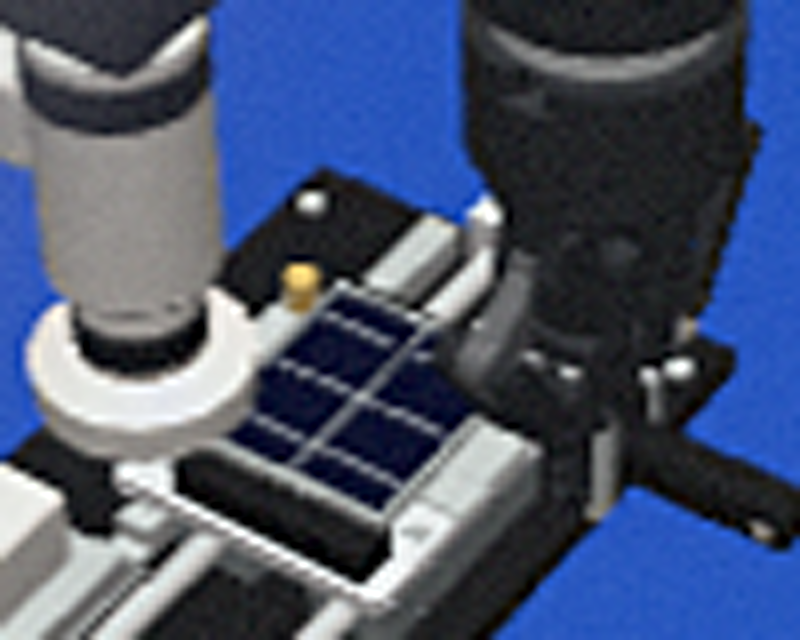

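>>> send_rows(hand=[1,1,1,1,1,1], slide=[[0,0,-0.2],[0,0,-0.4],[0,0,-0.6],[0,0,-0.8],[0,0,-0.9],[0,0,-0.9]], rotation=[[0,0,0],[0,0,0],[0,0,0],[0,0,0],[0,0,0],[0,0,0]])

```text
clock: 15.55
eef_pos: [519.8, 76.3, 85.7]
tcp_rot: [0.014, -3.142, 0.001]
ft_force: [-0.1, 0.2, -0.7]
finger_gap: 0.172
```

Run:
```python
from ov import *
plan([520.4,76.5,86],-179.5); s=grab('side','s10')
draw(s,[],(235,190,335,270),8,'pics/s10o.png')
```

```text
t 15.55 pos [519.8  76.3  85.7] psi -179.51 tilt 0.05 F [-0.1  0.2 -0.7] T [ 0.05  0.07 -0.01] gap 0.172
slide cm [0.06 0.02 0.03] rz 0.0001
```

View pics/s10o.png

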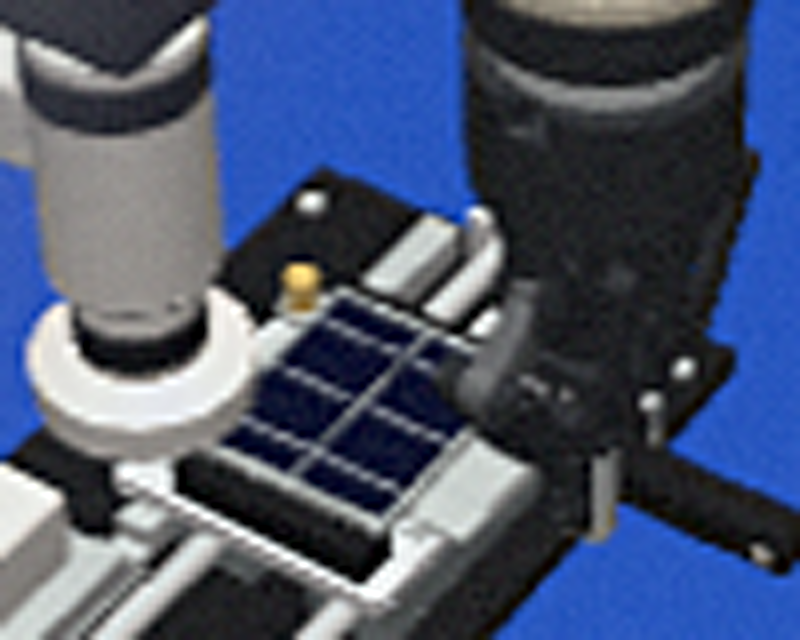

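>>> send_rows(hand=[1,1,1,1,1,1,1,1,1,1,1,1], slide=[[-0.5,0,0],[-1.5,0,0],[-3,0,0],[-4.5,-0.05,0],[-6,-0.05,0],[-7.5,-0.05,0],[-9,-0.1,0],[-11,-0.1,0],[-13,-0.1,0],[-15,-0.1,0],[-16,-0.1,0],[-16,-0.1,0]], rotation=[[0,0,0],[0,0,0],[0,0,0],[0,0,0],[0,0,0],[0,0,0],[0,0,0],[0,0,0],[0,0,0],[0,0,0],[0,0,0],[0,0,0]])

```text
clock: 16.8
eef_pos: [358.4, 75.3, 86.0]
tcp_rot: [0.014, -3.141, 0.001]
ft_force: [0.7, -0.4, -1.3]
finger_gap: 0.174
```

Run:
```python
from ov import *
plan([520.4,76.5,86],-179.5); s=grab('side','s11');t=grab('top','t11')
draw(s,[],(235,190,335,270),8,'pics/s11o.png')
draw(t,[],(262,180,352,240),8,'pics/t11o.png')
```

```text
t 16.8 pos [358.4  75.3  86. ] psi -179.5 tilt 0.05 F [ 0.7 -0.4 -1.3] T [ 0.01  0.08 -0.02] gap 0.174
slide cm [16.2   0.12  0.  ] rz -0.0001
```

View pics/s11o.png

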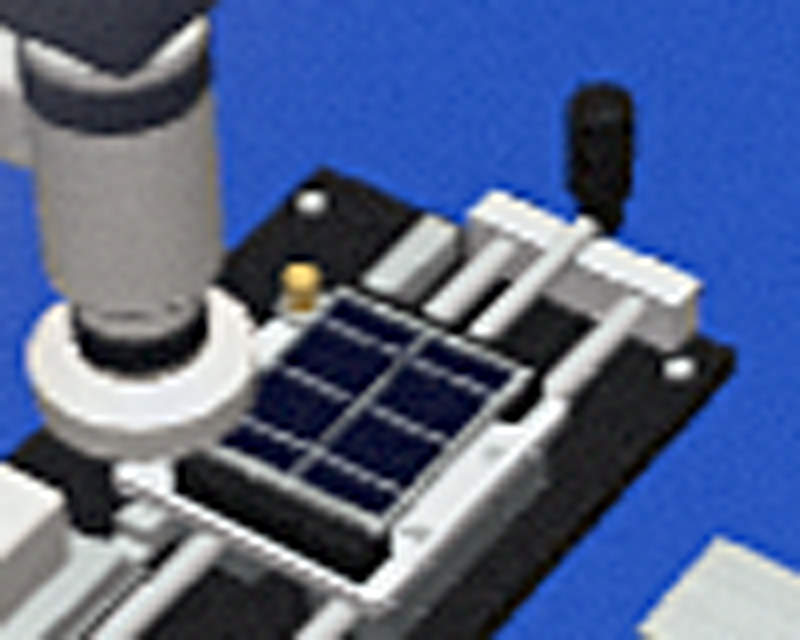

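View pics/t11o.png

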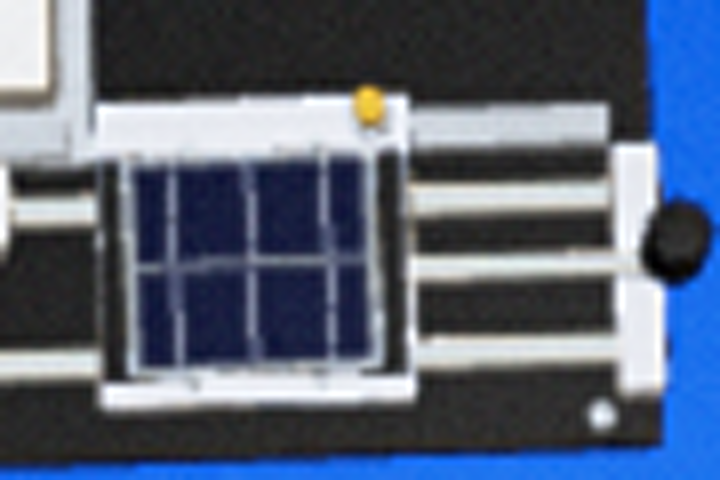

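View pics/t11.png

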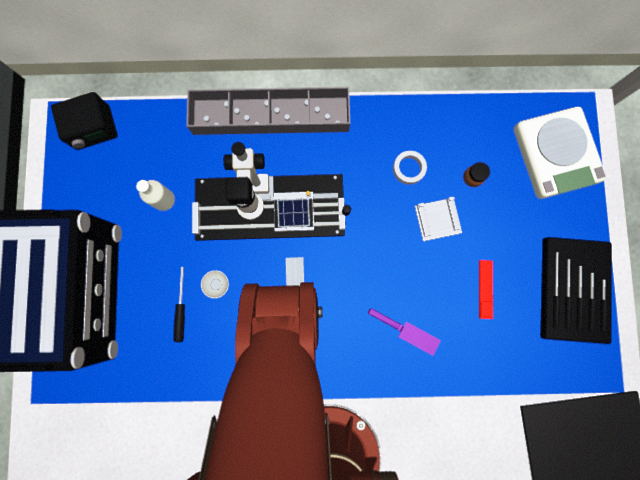

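Run:
```python
from h import *
t=load('t11')
def P(pts,z): return np.array([atz(t,*p,z)[:2] for p in un(262,180,8,pts)])
C=P([(135,162),(364,156),(371,361),(141,369)],62); print('cells',C.round(1).tolist(),C.mean(0))
E=P([(122,152),(375,147),(384,368),(127,376)],62); print('edges',E.round(1).tolist(),E.mean(0))
S=P([(102,160),(404,150),(408,373),(104,384)],58); print(S.mean(0))
an=lambda d:np.degrees(np.arctan2(d[1],d[0])).round(2)
print(an(C[0]-C[3]),an(C[1]-C[2]),an(C[0]-C[1])-90,an(C[3]-C[2])-90)
```

```text
cells [[638.7, 116.0], [639.2, 44.3], [574.1, 43.1], [573.0, 114.7]] [606.26775139  79.51860644]
edges [[642.0, 120.0], [642.0, 40.8], [571.9, 39.1], [570.9, 119.0]] [606.68903755  79.74853527]
[605.55386039  79.19949694]
1.16 1.0 0.4200000000000017 0.9099999999999966
```

>>> send_rows(hand=[1,1,1,1,1,1,1,1,1], slide=[[0,0,-1.5],[0,0,-3],[0,0,-4],[0,0,-4.5],[0,0,-4.7],[0,0,-4.85],[0,0,-4.95],[0,0,-5],[0,0,-5]], rotation=[[0,0,0],[0,0,0],[0,0,0],[0,0,0],[0,0,0],[0,0,0],[0,0,0],[0,0,0],[0,0,0]])

```text
clock: 17.8
eef_pos: [360.3, 75.3, 36.2]
tcp_rot: [-0.013, 3.141, -0.001]
ft_force: [1.0, -0.2, 1.2]
finger_gap: 0.174
```

```bash
python3 -c "
from h import *
plan([360,76.5,36],-179.5)"
```

```text
t 17.8 pos [360.3  75.3  36.2] psi -179.51 tilt 0.08 F [ 1.  -0.2  1.2] T [-0.03  0.01 -0.02] gap 0.174
slide cm [-0.03  0.12 -0.02] rz 0.0001
```

>>> send_rows(hand=[5,5,5,5,5,5,5,5,5,5], slide=[[0,0,0],[0,0,0],[0,0,0],[0,0,0],[0,0,0],[0,0,1],[0,0,4],[0,0,8],[0,0,12],[0,0,16]], rotation=[[0,0,0],[0,0,0],[0,0,0],[0,0,0],[0,0,0],[0,0,0],[0,0,0],[0,0,0],[0,0,0],[0,0,0]])

```text
clock: 18.8
eef_pos: [359.5, 75.3, 197.6]
tcp_rot: [-0.014, 3.141, -0.001]
ft_force: [0.5, -0.5, -0.6]
finger_gap: 0.586
```

```bash
python3 -c "
from h import *
plan([606,-53,170],-90);s=grab('side','s12');print(s['state']['joint_positions'].round(2));w=grab('wrist','w12')"
```

```text
t 18.8 pos [359.5  75.3 197.6] psi -179.5 tilt 0.05 F [ 0.5 -0.5 -0.6] T [ 0.04 -0.05  0.01] gap 0.586
slide cm [ 24.65 -12.83  -2.76] rz 1.5622
[ 0.01  0.03 -0.62  0.92 -0.   -0.  ]
```

View pics/s12.png

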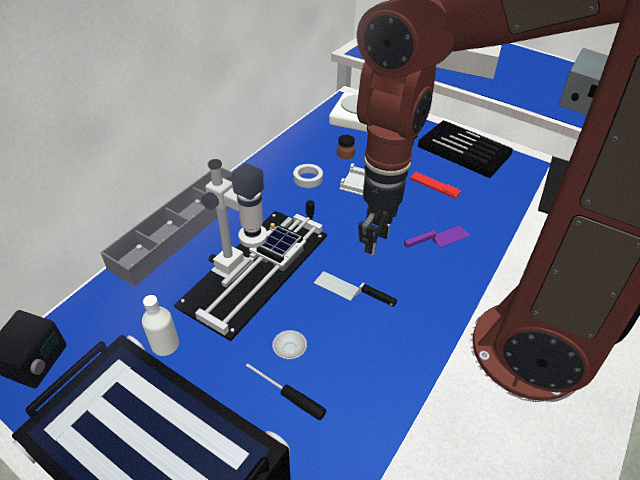

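>>> send_rows(hand=[5,5,5,5,5,5,5,5,5,5,5,5,5,5], slide=[[2,-3,-1],[6,-6,-2],[10,-9,-3],[14,-11,-4],[18,-12.8,-5],[22,-12.8,-5],[24.7,-12.8,-5],[24.7,-12.8,-5],[24.7,-12.8,-5],[24.7,-12.8,-5.5],[24.7,-12.8,-6],[24.7,-12.8,-6],[24.7,-12.8,-6],[24.7,-12.8,-6]], rotation=[[0,0,0.14],[0,0,0.28],[0,0,0.42],[0,0,0.56],[0,0,0.7],[0,0,0.84],[0,0,0.98],[0,0,1.12],[0,0,1.26],[0,0,1.4],[0,0,1.54],[0,0,1.57],[0,0,1.57],[0,0,1.57]])

```text
clock: 20.3
eef_pos: [606.7, -52.7, 135.4]
tcp_rot: [-2.228, 2.214, 0.0]
ft_force: [0.5, -0.5, 1.1]
finger_gap: 0.583
```

```bash
python3 -c "
from h import *
plan([606.4,-52.5,73],-89.5);w=grab('wrist','w13');s=grab('side','s13')
print(w['state']['joint_positions'].round(2))
cv2.imwrite('pics/s13c.png',cv2.resize(s['color'][150:300,230:390],None,fx=4,fy=4))"
```

```text
t 20.3 pos [606.7 -52.7 135.4] psi -89.62 tilt 0.03 F [ 0.5 -0.5  1.1] T [ 0.02 -0.08  0.01] gap 0.583
slide cm [-0.03  0.02 -6.24] rz 0.0022
[-0.21  0.53 -0.1   0.94  0.   -1.78]
```

View pics/w13.png

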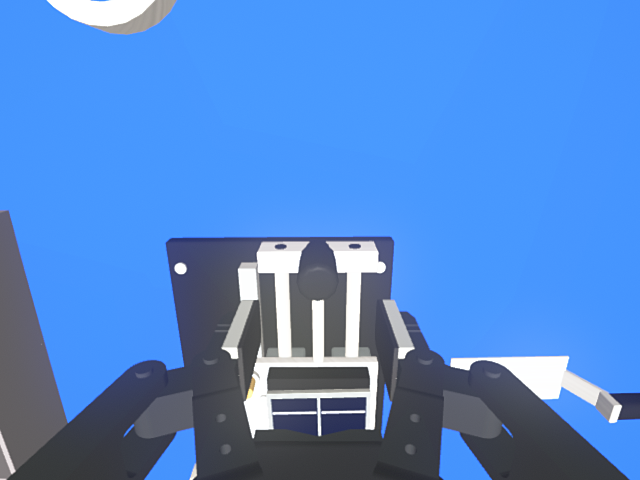

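View pics/s13c.png

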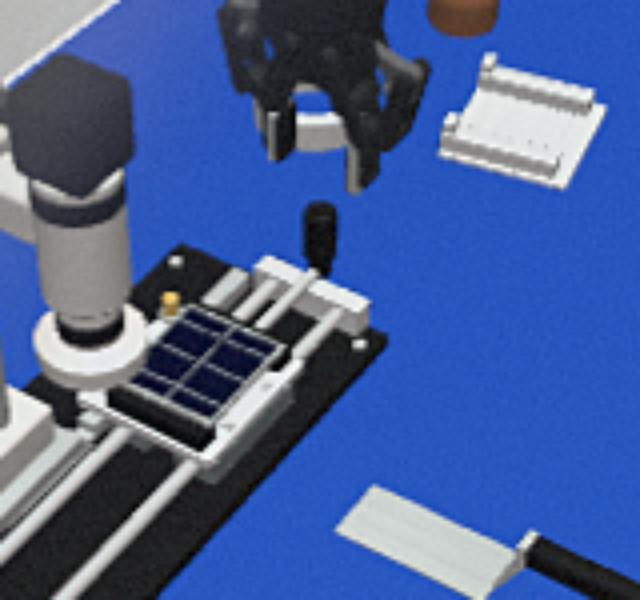

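```bash
python3 -c "
from h import *
w=load('w13');print(atz(w,318,281,86), atz(w,318,262,86))"
```

```text
[607.68098284 -56.25007757  86.        ] [607.7484092  -66.88197138  86.        ]
```

>>> send_rows(hand=[5,5,5,5,5,5,1,1,1,1,1,1,1], slide=[[0.03,-0.05,-2],[0.03,-0.05,-4],[0.03,-0.05,-5.5],[0.03,-0.05,-6.25],[0.03,-0.05,-6.25],[0.03,-0.05,-6.25],[0.03,-0.05,-6.25],[0.03,-0.05,-6.25],[0.03,-0.05,-6.25],[0.03,-0.05,-6.25],[0.03,-0.05,-6.25],[0.03,-0.05,-6.25],[0.03,-0.05,-6.25]], rotation=[[0,0,0],[0,0,0],[0,0,0],[0,0,0],[0,0,0],[0,0,0],[0,0,0],[0,0,0],[0,0,0],[0,0,0],[0,0,0],[0,0,0],[0,0,0]])

```text
clock: 21.7
eef_pos: [607.0, -53.3, 74.4]
tcp_rot: [-2.23, 2.212, -0.001]
ft_force: [-5.1, 0.2, 6.9]
finger_gap: 0.24
```

```bash
python3 -c "
from h import *
plan([606.4,-52.5,73],-89.5);s=grab('side','s14');w=grab('wrist','w14')
cv2.imwrite('pics/s14c.png',cv2.resize(s['color'][150:300,230:390],None,fx=4,fy=4))"
```

```text
t 21.7 pos [607.  -53.3  74.4] psi -89.55 tilt 0.05 F [-5.1  0.2  6.9] T [-0.03  0.94 -0.03] gap 0.24
slide cm [-0.06  0.08 -0.14] rz 0.0009
```

View pics/s14c.png

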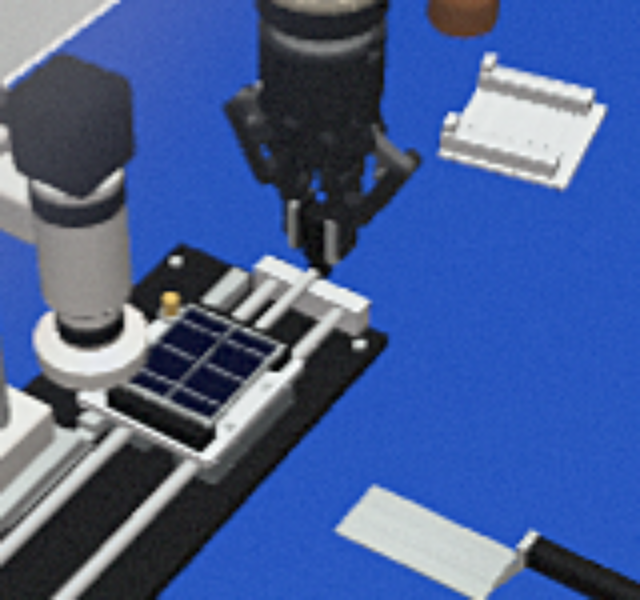

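View pics/w14.png

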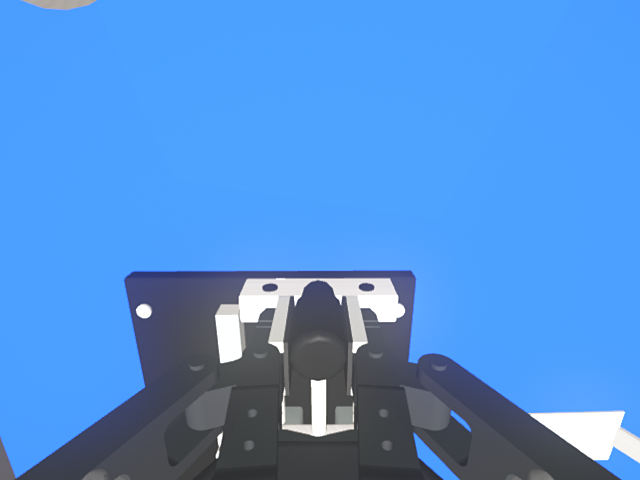

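>>> send_rows(hand=[1,1,1,1,1,1,1,1,1,1,1], slide=[[-0.05,0.2,0.05],[-0.05,0.6,0.1],[-0.05,1.2,0.1],[-0.05,2,0.1],[-0.06,3,0.1],[-0.07,4,0.1],[-0.08,5,0.1],[-0.09,6,0.1],[-0.1,6.8,0.1],[-0.11,7.3,0.1],[-0.11,7.5,0.1]], rotation=[[0,0,0],[0,0,0],[0,0,0],[0,0,0],[0,0,0],[0,0,0],[0,0,0],[0,0,0],[0,0,0],[0,0,0],[0,0,0]])

```text
clock: 22.9
eef_pos: [606.0, 21.2, 74.6]
tcp_rot: [2.229, -2.213, 0.002]
ft_force: [-0.9, -8.1, -1.8]
finger_gap: 0.241
```

Run:
```python
from h import *
plan([606,42,73],-89.5);s=grab('side','s15');t=grab('top','t15')
cv2.imwrite('pics/s15c.png',cv2.resize(s['color'][150:300,200:390],None,fx=4,fy=4))
t0=load('top0'); cv2.imwrite('pics/lamp.png',cv2.resize(t0['color'][185:225,220:285],None,fx=10,fy=10,interpolation=cv2.INTER_CUBIC))
```

```text
t 22.9 pos [606.   21.2  74.6] psi -89.57 tilt 0.1 F [-0.9 -8.1 -1.8] T [-1.53  0.29  0.05] gap 0.241
slide cm [ 0.    2.08 -0.16] rz 0.0013
```

View pics/s15c.png

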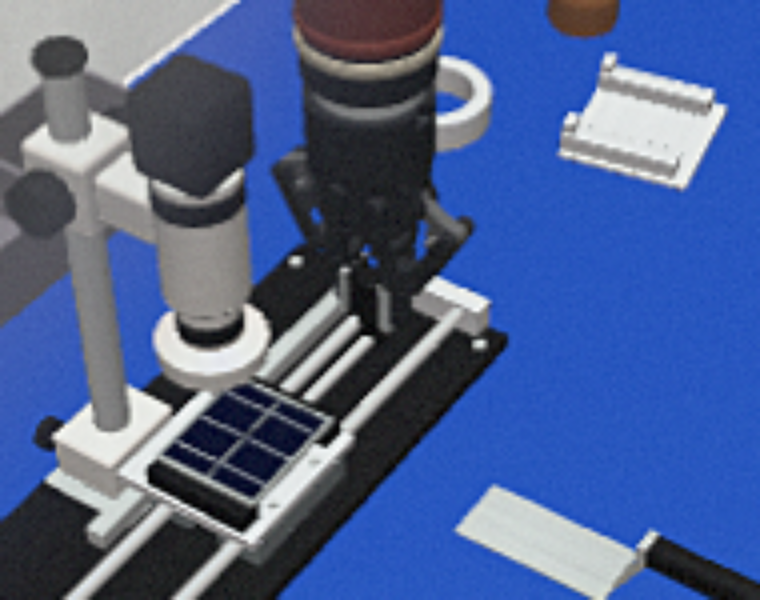

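View pics/lamp.png

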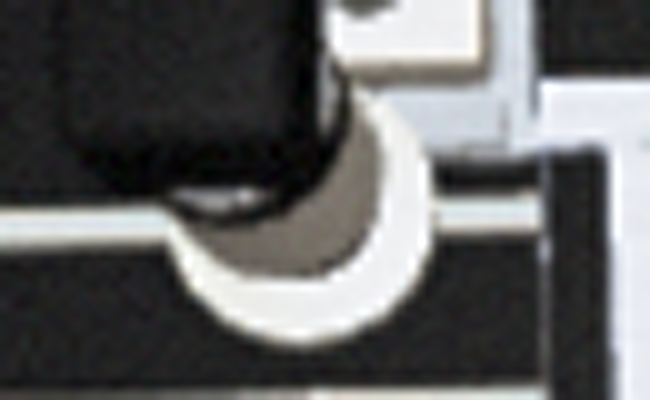

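View pics/t15.png

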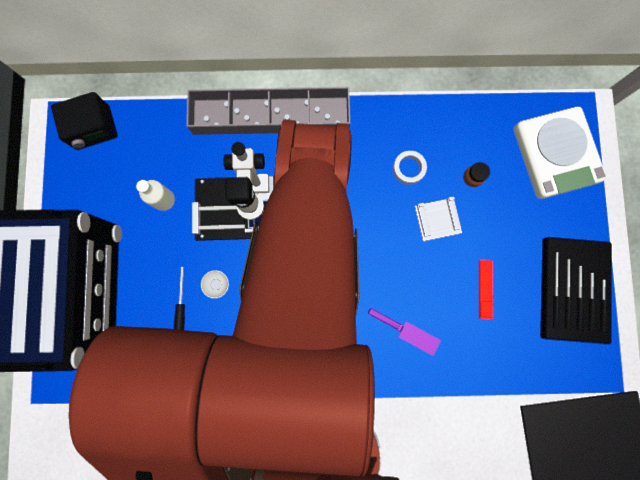

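>>> send_rows(hand=[1,1], slide=[[0,0,0],[0,0,0]], rotation=[[0,0,0],[0,0,0]])

```text
clock: 23.2
eef_pos: [606.0, 22.0, 74.5]
tcp_rot: [-2.229, 2.212, 0.0]
ft_force: [-1.8, 1.2, -0.2]
finger_gap: 0.24
```

Run:
```python
from h import *
plan([606,42,73],-89.5); t=load('t1')
for z in (144,150,160): print(z,atz(t,249.2,205.7,z))
p=un(220,185,10,[(405,150)])[0]; print(atd(t,*p),atd(load('top0'),*p))
```

```text
t 23.2 pos [606.   22.   74.5] psi -89.54 tilt 0.07 F [-1.8  1.2 -0.2] T [0.18 0.4  0.03] gap 0.24
slide cm [-0.    2.   -0.15] rz 0.0007
144 [607.6035052  176.80048931 144.        ]
150 [606.32254395 175.88919553 150.        ]
160 [604.18760853 174.37037258 160.        ]
[618.27273752 149.6993588  158.90254529] [618.41987555 149.78203705 158.25449191]
```

>>> send_rows(hand=[1,1,1,1,1], slide=[[0,0.3,0],[0,0.6,0],[-0.01,0.9,0],[-0.01,1.1,0],[-0.01,1.1,0]], rotation=[[0,0,0],[0,0,0],[0,0,0],[0,0,0],[0,0,0]])

```text
clock: 23.7
eef_pos: [605.9, 32.4, 74.5]
tcp_rot: [2.23, -2.213, 0.001]
ft_force: [-3.5, -2.7, 1.4]
finger_gap: 0.236
```

>>> send_rows(hand=[1,1], slide=[[0,0.1,0],[0,0.2,0]], rotation=[[0,0,0],[0,0,0]])

```text
clock: 23.9
eef_pos: [605.9, 33.9, 74.5]
tcp_rot: [2.229, -2.213, 0.002]
ft_force: [-2.6, -6.5, 2.6]
finger_gap: 0.236
```

>>> send_rows(hand=[1], slide=[[0,0.1,0]], rotation=[[0,0,0]])

```text
clock: 24.0
eef_pos: [605.9, 35.0, 74.5]
tcp_rot: [2.229, -2.213, 0.002]
ft_force: [-2.7, -5.6, 1.3]
finger_gap: 0.236
```

>>> send_rows(hand=[1], slide=[[0,0.1,0]], rotation=[[0,0,0]])

```text
clock: 24.1
eef_pos: [605.8, 36.3, 74.5]
tcp_rot: [2.23, -2.213, 0.001]
ft_force: [-2.2, -3.0, 1.8]
finger_gap: 0.237
```

>>> send_rows(hand=[1,1], slide=[[0,0.05,0],[0,0.05,0]], rotation=[[0,0,0],[0,0,0]])

```text
clock: 24.3
eef_pos: [605.9, 37.8, 74.5]
tcp_rot: [-2.23, 2.211, 0.001]
ft_force: [-3.0, 0.3, 2.7]
finger_gap: 0.24
```

>>> send_rows(hand=[1,1], slide=[[0,0.1,0],[0,0.1,0]], rotation=[[0,0,0],[0,0,0]])

```text
clock: 24.5
eef_pos: [605.8, 39.1, 74.4]
tcp_rot: [-2.23, 2.211, 0.001]
ft_force: [-4.7, 4.1, 4.6]
finger_gap: 0.234
```

>>> send_rows(hand=[1,1], slide=[[0,0.1,0],[0,0.1,0]], rotation=[[0,0,0],[0,0,0]])

```text
clock: 24.7
eef_pos: [605.8, 39.8, 74.5]
tcp_rot: [-2.23, 2.211, 0.001]
ft_force: [-5.3, 2.8, 5.3]
finger_gap: 0.237
```

>>> send_rows(hand=[1,1,1], slide=[[0,0.05,0],[0,0.05,0],[0,0.05,0]], rotation=[[0,0,0],[0,0,0],[0,0,0]])

```text
clock: 25.0
eef_pos: [605.9, 40.0, 74.5]
tcp_rot: [-2.23, 2.212, 0.0]
ft_force: [-4.4, 2.8, 4.6]
finger_gap: 0.24
```

>>> send_rows(hand=[1,1,1], slide=[[0,0.05,0],[0,0.05,0],[0,0.05,0]], rotation=[[0,0,0],[0,0,0],[0,0,0]])

```text
clock: 25.3
eef_pos: [605.8, 40.2, 74.5]
tcp_rot: [-2.23, 2.212, -0.0]
ft_force: [-4.9, 0.4, 5.3]
finger_gap: 0.24
```

>>> send_rows(hand=[1,1,1,1], slide=[[0,0.05,0],[0,0.05,0],[0,0.05,0],[0,0.05,0]], rotation=[[0,0,0],[0,0,0],[0,0,0],[0,0,0]])

```text
clock: 25.7
eef_pos: [605.8, 40.3, 74.5]
tcp_rot: [2.23, -2.213, 0.001]
ft_force: [-6.1, -1.1, 5.0]
finger_gap: 0.239
```

>>> send_rows(hand=[1,1,1,1], slide=[[0,0.05,0],[0,0.05,0],[0,0.05,0],[0,0.05,0]], rotation=[[0,0,0],[0,0,0],[0,0,0],[0,0,0]])

```text
clock: 26.1
eef_pos: [605.8, 40.4, 74.5]
tcp_rot: [2.229, -2.213, 0.002]
ft_force: [-5.7, -3.0, 5.3]
finger_gap: 0.236
```

Run:
```python
from ov import *
plan([606,42,73],-89.5);s=grab('side','s16')
draw(s,[],(190,190,350,310),5,'pics/s16c.png')
```

```text
t 26.1 pos [605.8  40.4  74.5] psi -89.58 tilt 0.08 F [-5.7 -3.   5.3] T [-0.65  1.16 -0.01] gap 0.236
slide cm [ 0.02  0.16 -0.15] rz 0.0015
```

View pics/s16c.png

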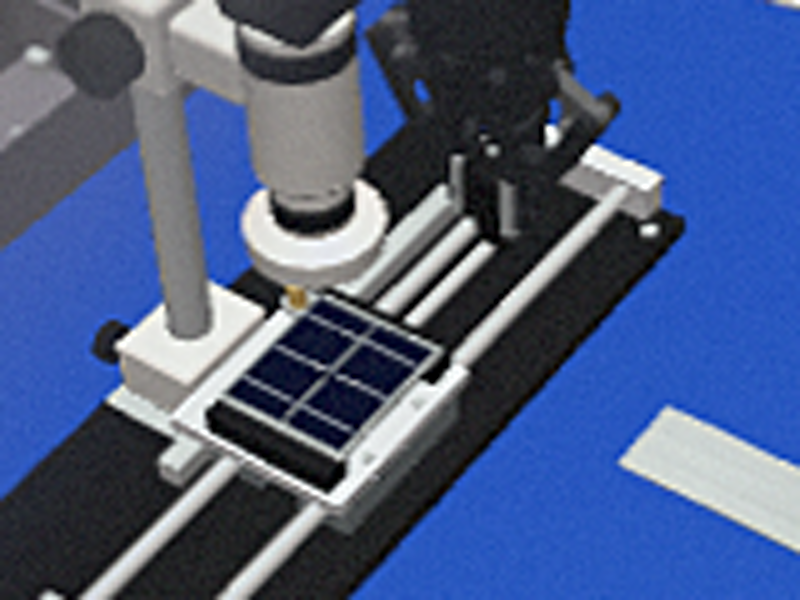

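>>> send_rows(hand=[1,1,1,1,1], slide=[[-0.02,-0.03,0.04],[-0.04,-0.06,0.06],[-0.04,-0.06,0.06],[-0.04,-0.06,0.06],[-0.04,-0.06,0.06]], rotation=[[0,0,0],[0,0,0],[0,0,0],[0,0,0],[0,0,0]])

```text
clock: 26.65
eef_pos: [605.7, 40.4, 74.6]
tcp_rot: [-2.23, 2.213, -0.001]
ft_force: [0.1, -3.2, -8.3]
finger_gap: 0.236
```

Run:
```python
from ov import *
plan([606,42,73],-89.5);s=grab('side','s17')
# carriage expected with travel 93.7 vs coupon
S=(604.2,172.6,.5)
draw(s,[(rect(*S,35,40,62),(0,255,0))],(190,190,350,310),5,'pics/s17c.png')
```

```text
t 26.65 pos [605.7  40.4  74.6] psi -89.56 tilt 0.05 F [ 0.1 -3.2 -8.3] T [-0.65 -0.09  0.01] gap 0.236
slide cm [ 0.03  0.16 -0.16] rz 0.0011
```

View pics/s17c.png

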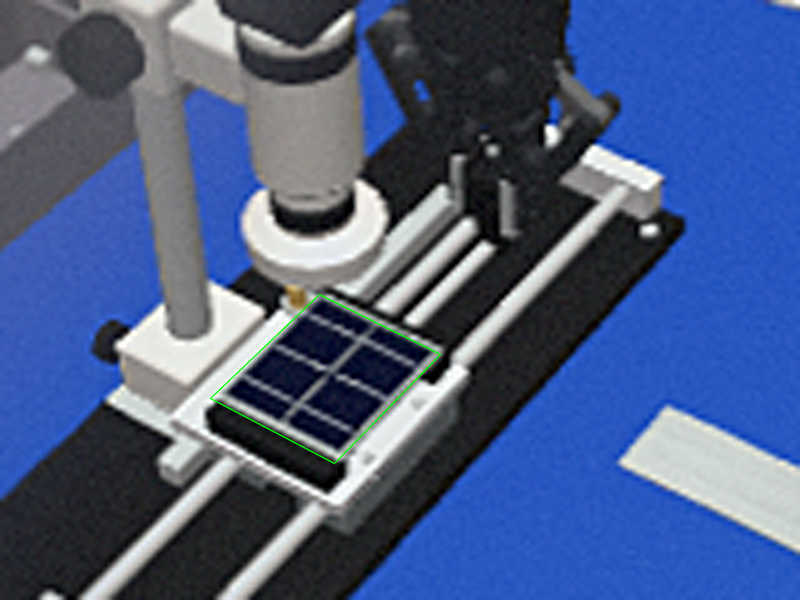

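>>> send_rows(hand=[1,1,1,1], slide=[[0,-0.04,-0.03],[0,-0.04,-0.03],[0,-0.04,-0.03],[0,-0.04,-0.03]], rotation=[[0,0,0],[0,0,0],[0,0,0],[0,0,0]])

```text
clock: 27.1
eef_pos: [605.7, 40.4, 74.6]
tcp_rot: [-2.23, 2.212, -0.001]
ft_force: [1.8, -1.1, -7.7]
finger_gap: 0.237
```

>>> send_rows(hand=[1,1,1,1], slide=[[0,-0.04,0],[0,-0.04,0],[0,-0.04,0],[0,-0.04,0]], rotation=[[0,0,0],[0,0,0],[0,0,0],[0,0,0]])

```text
clock: 27.5
eef_pos: [605.7, 40.3, 74.6]
tcp_rot: [-2.23, 2.211, -0.0]
ft_force: [3.4, 2.7, -8.6]
finger_gap: 0.24
```

>>> send_rows(hand=[1,1,1,1], slide=[[0.02,0.025,-0.05],[0.02,0.025,-0.05],[0.02,0.025,-0.05],[0.02,0.025,-0.05]], rotation=[[0,0,0],[0,0,0],[0,0,0],[0,0,0]])

```text
clock: 27.9
eef_pos: [605.7, 40.2, 74.5]
tcp_rot: [-2.23, 2.212, -0.0]
ft_force: [-1.2, 2.2, -0.2]
finger_gap: 0.239
```

Run:
```python
from ov import *
plan([606,42,73],-89.5);s=grab('side','s18');t=grab('top','t18')
s=bot.observe();print(s['ft_force'].round(1),s['eef_pos'].round(1))
```

```text
t 27.9 pos [605.7  40.2  74.5] psi -89.55 tilt 0.05 F [-1.2  2.2 -0.2] T [0.52 0.49 0.02] gap 0.239
slide cm [ 0.03  0.18 -0.15] rz 0.0008
[-2.3  2.5  0.5] [605.8  40.2  74.5]
```

View pics/s18.png

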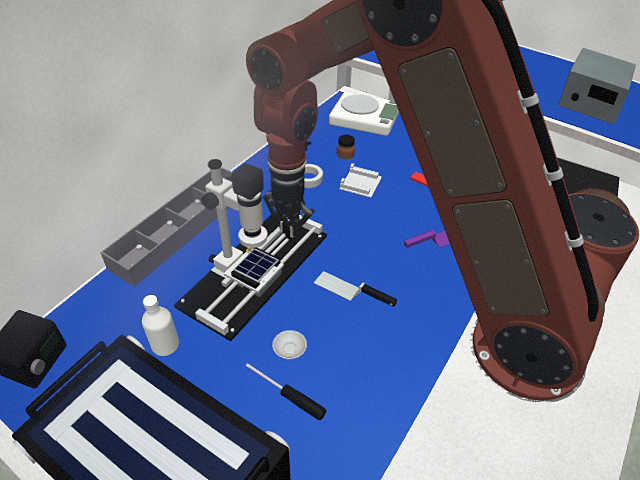

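>>> send_rows(hand=[1,1,1,1], slide=[[0,0.03,0],[0,0.03,0],[0,0.03,0],[0,0.03,0]], rotation=[[0,0,0],[0,0,0],[0,0,0],[0,0,0]])

```text
clock: 28.4
eef_pos: [605.8, 40.3, 74.5]
tcp_rot: [-2.23, 2.212, -0.001]
ft_force: [-4.3, 1.5, 4.4]
finger_gap: 0.236
```

Run:
```python
from h import *
plan([606,42,73],-89.5); print(bot.job_done())
```

```text
t 28.4 pos [605.8  40.3  74.5] psi -89.56 tilt 0.05 F [-4.3  1.5  4.4] T [0.1  0.87 0.03] gap 0.236
slide cm [ 0.02  0.17 -0.15] rz 0.001
the job is handed in; nothing more can be done
None
```

The job is done and handed in at 28.4 s. The coupon is on the carriage ledges, the spatula lies flat on the bench, and the gripper still holds the knob with the ball in its notch.

- **Coupon:** I lifted it on the spatula without the fingers touching it. Before the carriage was slid, the top camera put it within about 1 mm of the seat's middle, and about 0.5° off in yaw. After the slide the side camera still showed it lying level on the ledges, in the position expected.
- **Spatula:** It rests on its blade in front of the slide, not where it started. Its handle points back towards the robot.
- **Notch:** The carriage travelled about 93.6 mm. The slide force went from resisting to pulling forward, up to about +4 N. The knob then held at y ≈ 40.3 mm while small pushes either way changed the sign of the force, so the ball is seated. The last force along the slide was about 1.5 N.

Two checks did not agree exactly:
- **Travel:** The camera estimate of the microscope axis implied about 95.5 ± 2 mm of travel, so I went by the felt click.
- **Wrist camera:** It read 3–4 mm off along its own axis compared with the top camera, so I trusted the top camera.

At the start, one straight move passed too close to the robot's base and drove the last joint to its limit. I backed out and turned the wrist the other way; nothing was touched.

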